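# Cap, index and scan the power modules on the rotary table

## Robot

A 6-joint arm with a two-finger parallel gripper is mounted at the origin on the work surface. World frame = base frame: x ahead of the robot, y to its left, z up, the work surface at z = 0. Lengths are in m, angles in degrees, forces in N, time in s.
With the tool pointing down it reaches from about 0.3 to 0.875 m from the base axis. Payload 6.4 kg.
Tool frame: the origin (TCP) lies on the centre line of the jaws, within the pads' length; the fingertips stand 25 mm ahead of it and the grasp point (between the pads) lies 6 mm ahead of it; z points along the fingers, x is the direction in which the jaws open and shut, and the axes are right-handed (so a half turn about z gives the same grasp; the last joint's range is limited). The gripper opens to 85 mm and grips with 20 to 120 N. Pads are 22 mm wide; open, the fingers measure 114 mm over their backs; the gripper's body (76 mm by 85 mm) begins 54 mm behind the grasp point. The pads swing forward as they close: fully open they stand 13 mm farther back than shut.
Start: joints at [58.596, 10.359, 92.074, -0, 77.567, -11.82], TCP at [0.193, 0.542, 0.256] pointing down, gripper open.
Joint ranges: [-171.53, 171.53], [-51.25, 118.39], [17.06, 147.69], [-65.23, 245.23], [0, 150.52], [-178.68, 178.68]. Speed limits (degrees/s): [147.25, 147.25, 172.46, 180, 180, 180].

## Interface

Orientations are given as a 3x3 rotation matrix whose columns are the frame's x, y, z axes.
In Python, from bench import bot gives the robot as it stands. The module is installed in compiled form; this text tells all that it offers.
- The arm moves only by the tool drive_tool, never from a script. Its argument "targets" is a list of rows, each an object with "xyz": the shift along the world's x, y, z in cm, a list of three; "twist": the turn about the world's z in degrees; "grip": the finger opening in cm, from 0 to 8.54. A call has 1 to 5 rows; each row is the pose to reach, as a shift and turn from the pose commanded when the call began; what a row does not reach only later rows make up. A row lasts 1/8 s, in which the tool goes at most 62.5 mm and 10.7 degrees, less where a joint would pass 70% of its speed; a pose out of reach is approached as far as the arm can. A call with a gripper value outside its range is refused whole. The fingers move at their own pace and stop on an object; "newtons" is the grip in N (left out, the last holds). Time passes only in rows, so rows that repeat a pose let the fingers close. It gives the time, the measured TCP pose, the force and the opening at its end, in the units of the state.
- bot.observe(): the state, without advancing time (a new reading comes with each control period).
- bot.grab_frame(name): name is "scene" or "side" or "wrist"; returns a dict with "img" (384x512x3 uint8, red, green, blue), "K" (3x3 intrinsics, pixels), "xyz" and "orientation" of the camera in the world; the wrist camera has in their place "hand_eye" (4x4, takes a point from camera to tool coordinates, whose origin is the TCP and whose axes are the tool frame's). Camera axes: x right, y down, z forward; pixel columns grow to the right and rows downward; lengths in m; the calibration is good to about 2 mm. A picture is of the moment at which its call begins: read the wrist's pose just before it. There is no depth.
- bot.hand_in(): hands the job in, once; it reports no verdict.
Trained networks look in a picture, given as the dict that the camera call returned (one of the last four; its "shot" number tells which), for a name from the list of things; names that differ only in an ending like _2 or _b are one class to them, and where a whole thing is asked for, a point or a joint stands for the part that bears it (a point fixed in the world has none). Each returns a list of dicts, best first, with "p" (0 to 1); they miss things now and then, are a little off and sometimes report something else, mostly with a low value. They report only what shows in the picture. A call takes as long as a camera call.
- bot.boxes_of(picture, target): "at" ([column, row] in pixels, amid what is visible of it).
- bot.silhouettes(picture, target): "mask" (384x512 bool, what is visible of it) and "at" ([column, row] in pixels, amid what is visible of it).
The state is a dict: "clock": time; "joint_pos": joint angles; "qd": joint speeds; "tau": joint torques, N m; "tool_pos": TCP position; "orientation": TCP orientation; "wrist_force": force on the tool from outside, world axes, zero at the start; "wrist_torque": the same for the moment, N m; "grip_width": finger opening in m.
Only numpy, scipy, OpenCV 4.12 (cv2) and the standard library are available. Lean on these libraries where they do the work, as an engineer would, in place of code of your own. Each camera call takes 0.05 s, during which the arm holds its last target.

## Task

Set each loose metal cover plate lying on the bench flush and square on the rotary-table pad of its own shape. Then wind the handwheel (one turn moves the table a sixth of a revolution) to bring the covers one after another right in front of the scanner - first the round one, then the square one, then the oblong one, leaving out any that is not there - and for each, with the table standing still, squeeze the scanner's trigger fully and let it go. Finally wind the table until its white park line points at the scanner again, with all covers still flush on their pads, and leave the other things on the bench alone.

Things in the scene. Friction and masses are not known exactly. Their poses are not given: they have to be found in the camera images.
- indexer: the fixed unit: steel base slab with, from right to left along its own y: handwheel on a worm box, rotary table, scanner. Origin on the bench under the rotary table's axis; its y points from the table's axis to the scanner's nose, its x away from the robot, z up. The yaw varies a little.
- rotary (a joint): angle of the rotary table (dark steel disc, 260 mm across, top 65 mm above the bench, six pale slots, one white park line), rad, positive anticlockwise from above; 0 when the park line points along the unit's y. Starts up to 0.4 off 0. It is held by the worm and moves only with the handwheel: table angle = wheel angle / 6, same direction.
- wheel (a joint): angle of the handwheel (black, 100 mm across, vertical axis), rad, positive anticlockwise from above, no stops either way, keeps counting beyond a turn. One full turn moves the table one sixth of a revolution (60 degrees). Stays where it is left; needs about 5 N at the crank knob.
- wheel_axis (a point): point on the handwheel's axis, 86 mm above the bench (just over the hub).
- crank (a point): centre of the top of the crank knob, an upright black post 18 mm across and 42 mm tall standing near the handwheel's rim, 38 mm from its axis; its top is 126 mm and its foot 84 mm above the bench. The post spins freely on its pin, so it can be held with a fixed wrist while it is led round.
- park_line (a point): point on the white radial line on the table's top, 68 mm from the table's axis. The table is parked when this line points at the scanner, i.e. lies at spot.
- spot (a point): fixed point in front of the scanner's nose, 68 mm from the table's axis along the unit's y, at 77 mm height: where the middle of a cover must come to be scanned.
- grip_mid (a point): centre of the scanner's fixed grip, a horizontal black bar 30 mm thick (unit's y), 30 mm high, 125 mm long along the unit's x, its axis 100 mm above the bench, reaching from the scanner's body towards the robot. This point is 55 mm from the bar's free end. The scanner lies on its side: nose to the table; its body (62 mm wide, top at 125 mm) begins 66 mm beyond this point along the unit's +x.
- trigger (a joint): scanner's white trigger, a lever 75 mm long, 10 mm thick and 20 mm high, along the table's side of the grip, hinged about a vertical pin at its end near the scanner's body. 0 = released (parallel to the grip, its middle plane 38 mm from the grip's middle plane, so 58 mm over both outer faces), 0.3 = fully squeezed towards the grip. Sprung back: about 0.2 N m at rest, 0.44 N m fully squeezed (6 to 9 N at its outer half).
- trigger_tip (a point): free end of the trigger, on its middle plane; at rest its axes are parallel to the unit's, and they turn with the trigger.
- pad_round (a point): aluminium pad fixed on the rotary table, disc, 52 mm across, 12 mm high, top 77 mm above the bench, its middle 68 mm from the table's axis. Origin: centre of its underside; x points radially outward, y along the rim. Pads are 120 degrees apart; seen from above, anticlockwise from the park line come oblong (60 degrees), square (180), round (300).
- pad_square (a point): aluminium pad fixed on the rotary table, square, 46 x 46 mm, 12 mm high, top 77 mm above the bench, its middle 68 mm from the table's axis. Origin: centre of its underside; x points radially outward, y along the rim. Pads are 120 degrees apart; seen from above, anticlockwise from the park line come oblong (60 degrees), square (180), round (300).
- pad_oblong (a point): aluminium pad fixed on the rotary table, oblong, 40 mm along its own x and 64 mm along its own y, 12 mm high, top 77 mm above the bench, its middle 68 mm from the table's axis. Origin: centre of its underside; x points radially outward, y along the rim. Pads are 120 degrees apart; seen from above, anticlockwise from the park line come oblong (60 degrees), square (180), round (300).
- cover_round: loose plain aluminium cover plate, disc, 52 mm across, 12 mm thick, same outline as its pad, both faces alike (either may be up) with a small dark dot in the middle. Origin: the middle of the plate, 6 mm from either face; z is its thickness direction. Lies flat on the bench to the right of the handwheel. May be absent.
- cover_square: loose plain aluminium cover plate, square, 46 x 46 mm, 12 mm thick, same outline as its pad, both faces alike (either may be up) with a small dark dot in the middle. Origin: the middle of the plate, 6 mm from either face; z is its thickness direction. Lies flat on the bench to the right of the handwheel. May be absent.
- cover_oblong: loose plain aluminium cover plate, oblong, 40 mm along its own x and 64 mm along its own y, 12 mm thick, same outline as its pad, both faces alike (either may be up) with a small dark dot in the middle. Origin: the middle of the plate, 6 mm from either face; z is its thickness direction. Lies flat on the bench to the right of the handwheel. May be absent.
- mug: white mug, 80 mm across, 90 mm high; bystander, not to be disturbed.
- canister: plain steel can, 60 mm across, 110 mm high; bystander, not to be disturbed.
- driver: screwdriver with a black handle; bystander, not to be disturbed.
- spanner: steel spanner; bystander, not to be disturbed.
- bearing: steel bearing ring, 52 mm across, 16 mm high; bystander, not to be disturbed.
- connector: small grey connector block, 35 x 50 x 22 mm; bystander, not to be disturbed.
- supply: black power supply, 80 x 110 x 50 mm; bystander, not to be disturbed.

How it is judged:
By the outcome, as a careful person would: the job done as asked, in the order asked, and still so for the second after the job is handed in, with the robot touching nothing.
Of cover_round, cover_square, cover_oblong only 2 to 3 are there at a start; the rules pass over those that are not, and their reading is None.
At some moment in a run one of cover_round, cover_square, cover_oblong may be knocked a few centimetres aside while the robot is not near it.
Once in a run the grip may slacken for a moment while it holds something.
It also fails if it takes over 210 s, if anything falls off the work surface, if the arm or the gripper's body presses on something with over 40 N, if the wrist force passes 120 N, or if a joint passes its speed limit or range.

## Working session

There is one attempt and no reset: what is moved stays moved. The work goes in short steps, Python scripts to look and compute and a tool call to move; the robot and the scene stay as the last step left them, time stands still between calls to the robot, and variables do not carry over. Pictures are saved under pics/ and viewed, and the job is handed in when it is done.

Besides the shell and the picture viewer there is one more tool, called as name(argument=value, ...), one argument or row to a line, values as JSON. drive_tool: Moves the arm, as the interface text tells. Its arguments: {"type":"object","properties":{"targets":{"type":"array","items":{"type":"object","properties":{"xyz":{"type":"array","items":{"type":"number"}},"twist":{"type":"number"},"grip":{"type":"number"}}}},"newtons":{"type":"number"}},"required":["targets"]}

```bash
mkdir -p pics; python3 - <<'E'
from bench import bot
import cv2
s=bot.observe()
for k,v in s.items(): print(k,v)
for n in ["scene","side","wrist"]:
    f=bot.grab_frame(n); cv2.imwrite(f"pics/{n}0.png",f["img"][:,:,::-1])
    print(n,{k:v for k,v in f.items() if k!="img"})
E
```

```text
clock 0.0
joint_pos [ 5.85957664e+01  1.04024144e+01  9.21328233e+01  1.91390566e-03
  7.75660438e+01 -1.18190378e+01]
qd [-0.04087516 -0.07571009  0.03651539 -0.01087795 -0.047147   -0.07598088]
tau [-4.87732086e-04 -4.44863355e+01 -3.51325464e+01 -3.25260107e-04
  9.30956594e-03 -2.22493878e-05]
tool_pos [0.19243731 0.54130104 0.25536915]
orientation [[ 3.35214133e-01  9.42141489e-01 -9.48938639e-04]
 [ 9.42140390e-01 -3.35215245e-01 -1.49175026e-03]
 [-1.72353851e-03 -3.93977648e-04 -9.99998437e-01]]
wrist_force [0.78681657 0.25235077 0.13512718]
wrist_torque [ 0.02301716  0.00494584 -0.04347101]
grip_width 0.08537943690618585
scene {'K': array([[429.85117932,   0.        , 256.4705263 ],
       [  0.        , 429.85117932, 187.86158155],
       [  0.        ,   0.        ,   1.        ]]), 'xyz': array([ 1.00947049, -0.78728112,  0.90314489]), 'orientation': array([[ 0.85062766,  0.35497352, -0.38784841],
       [ 0.52576053, -0.57837234,  0.62374779],
       [-0.00290685, -0.73449251, -0.67861057]]), 'shot': 1}
side {'K': array([[368.70313307,   0.        , 261.33596673],
      
[... 153 characters left out ...]
ientation': array([[-0.84409533, -0.38554417,  0.37263758],
       [-0.53610237,  0.59404922, -0.59974976],
       [ 0.00986496, -0.70601786, -0.70812532]]), 'shot': 2}
wrist {'K': array([[315.20590042,   0.        , 258.83841611],
       [  0.        , 315.20590042, 192.20089088],
       [  0.        ,   0.        ,   1.        ]]), 'hand_eye': array([[ 9.99999567e-01, -6.59411912e-04, -6.57209655e-04,
        -7.26924158e-05],
       [ 8.34740653e-04,  9.47653813e-01,  3.19298533e-01,
        -8.22755715e-02],
       [ 4.12257980e-04, -3.19298943e-01,  9.47653953e-01,
        -1.17572661e-01],
       [ 0.00000000e+00,  0.00000000e+00,  0.00000000e+00,
         1.00000000e+00]]), 'shot': 3}
```

View pics/scene0.png

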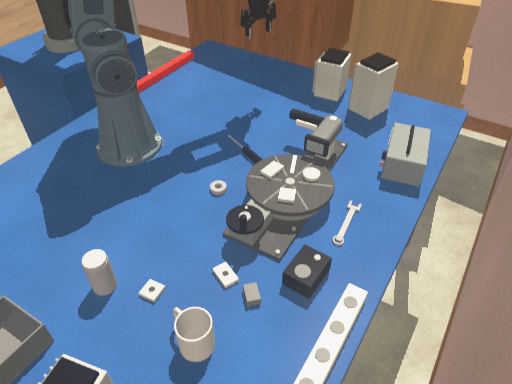

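View pics/side0.png

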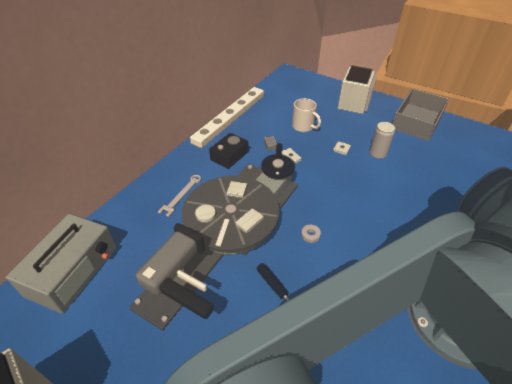

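View pics/wrist0.png

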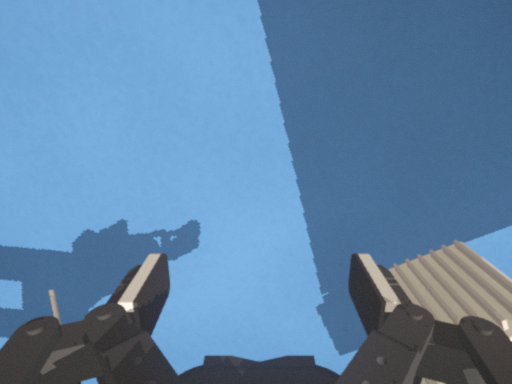

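```bash
cat > h.py <<'E'
from bench import bot
import numpy as np, cv2
def pose(f,s=None):
    if "xyz" in f: return np.array(f["orientation"]),np.array(f["xyz"])
    T=np.eye(4);T[:3,:3]=s["orientation"];T[:3,3]=s["tool_pos"]
    T=T@f["hand_eye"]; return T[:3,:3],T[:3,3]
def snap(n):
    s=bot.observe(); f=bot.grab_frame(n); f["R"],f["t"]=pose(f,s); return f
def px2w(f,uv,z):
    d=f["R"]@np.linalg.inv(f["K"])@np.array([uv[0],uv[1],1.0])
    return f["t"]+d*(z-f["t"][2])/d[2]
def w2px(f,p):
    c=f["R"].T@(np.array(p)-f["t"]); q=f["K"]@c; return q[:2]/q[2]
def det(f,name,z):
    f0={k:v for k,v in f.items() if k not in("R","t")}
    for d in bot.boxes_of(f0,name)[:3]:
        print(name,"p%.2f"%d["p"],np.round(d["at"],1),"->",np.round(px2w(f,d["at"],z)*1000,1))
def save(f,n): cv2.imwrite(f"pics/{n}.png",f["img"][:,:,::-1])
E
python3 - <<'E'
from h import *
for n in ["scene","side"]:
    f=snap(n); print(n)
    for k,z in [("cover_round",.012),("cover_square",.012),("cover_oblong",.012),("pad_round",.077),("pad_square",.077),("pad_oblong",.077),("park_line",.065),("crank",.126),("wheel_axis",.086),("grip_mid",.115),("trigger_tip",.11),("spot",.077),("mug",.05),("canister",.055),("bearing",.01),("connector",.015),("driver",.01)]:
        det(f,k,z)
E
```

```text
scene
cover_square p0.65 [150.4 290.6] -> [ 473.9 -415.8   12. ]
cover_square p0.42 [289.6 182.7] -> [575.1 105.5  12. ]
cover_oblong p0.83 [226.2 274.2] -> [ 603.3 -279.6   12. ]
pad_round p0.65 [290.2 184.8] -> [612.6  33.4  77. ]
pad_round p0.57 [305.7 124.8] -> [514.1 324.7  77. ]
pad_round p0.41 [248.7 150.1] -> [425.  107.5  77. ]
pad_square p0.82 [288.3 181.7] -> [601.6  42.2  77. ]
pad_oblong p0.61 [289.6 183.3] -> [608.   38.1  77. ]
park_line p0.83 [292.1 184.5] -> [610.9  49.3  65. ]
crank p0.73 [243.3 219.6] -> [ 598.3 -188.1  126. ]
crank p0.66 [ 99.8 270.7] -> [ 412.2 -483.   126. ]
wheel_axis p0.91 [285.7 189.7] -> [615.9  -0.   86. ]
wheel_axis p0.19 [345.  223.5] -> [807.2 -32.   86. ]
grip_mid p0.67 [289.3 192. ] -> [642.4 -30.8 115. ]
grip_mid p0.40 [292.9 183.4] -> [634.4   4.5 115. ]
trigger_tip p0.43 [305.8 122.3] -> [527.7 293.2 110. ]
spot p0.79 [288.2 190.7] -> [619.5   8.7  77. ]
mug p0.65 [191.7 332.1] -> [ 643.2 -463.9   50. ]
mug p0.62 [346.8 223.1] -> [801.8   5.2  50. ]
mug p0.57 [289.6 183.6] -> [595.6  63.9  50. ]
canister p0.70 [ 99.6 272.6] -> [ 361
[... 830 characters left out ...]
.1 -97.  126. ]
wheel_axis p0.93 [208.3 233. ] -> [580.3 173.6  86. ]
grip_mid p0.88 [211.5 229.8] -> [563.6 178.4 115. ]
grip_mid p0.66 [175.  196.1] -> [708.8 142.6 115. ]
grip_mid p0.42 [267.8 145.6] -> [ 618.  -161.1  115. ]
trigger_tip p0.59 [192.7 280.5] -> [516.4 303.9 110. ]
trigger_tip p0.18 [271.9 279.9] -> [376.9 212.4 110. ]
trigger_tip p0.17 [209.  228.1] -> [574.5 174.7 110. ]
spot p0.56 [208.  230.4] -> [590.9 162.6  77. ]
mug p0.59 [300.5 116.3] -> [ 649.  -435.3   50. ]
canister p0.77 [380.5 138.7] -> [ 363.7 -459.5   55. ]
bearing p0.51 [311.8 230.1] -> [393.2 -29.   10. ]
connector p0.34 [207.9 234.5] -> [617.7 138.3  15. ]
driver p0.56 [271.3 281.4] -> [404.3 164.2  10. ]
```

```bash
python3 - <<'E'
import cv2
a=cv2.imread("pics/scene0.png");b=cv2.imread("pics/side0.png")
cv2.imwrite("pics/z1.png",cv2.resize(a[100:250,200:360],(800,750)[:2],interpolation=cv2.INTER_CUBIC)[:600] if 0 else cv2.resize(a[110:250,200:360],(685,600),interpolation=cv2.INTER_CUBIC))
cv2.imwrite("pics/z2.png",cv2.resize(b[140:330,120:310],(600,600),interpolation=cv2.INTER_CUBIC))
cv2.imwrite("pics/z3.png",cv2.resize(a[240:380,80:270],(800,590),interpolation=cv2.INTER_CUBIC))
cv2.imwrite("pics/z4.png",cv2.resize(b[80:180,240:410],(800,470),interpolation=cv2.INTER_CUBIC))
E
```

```text
(no output)
```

View pics/z1.png

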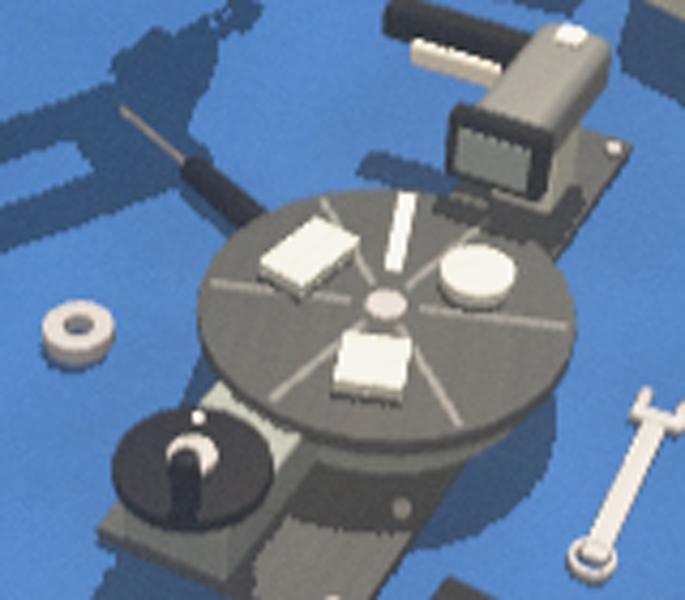

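View pics/z2.png

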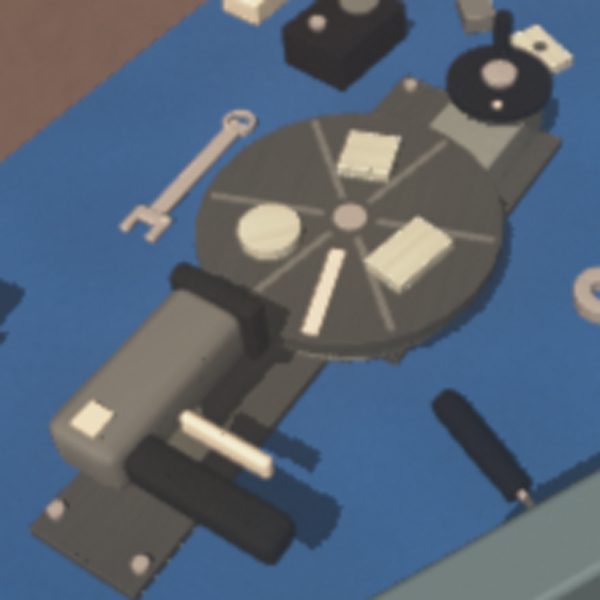

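View pics/z3.png

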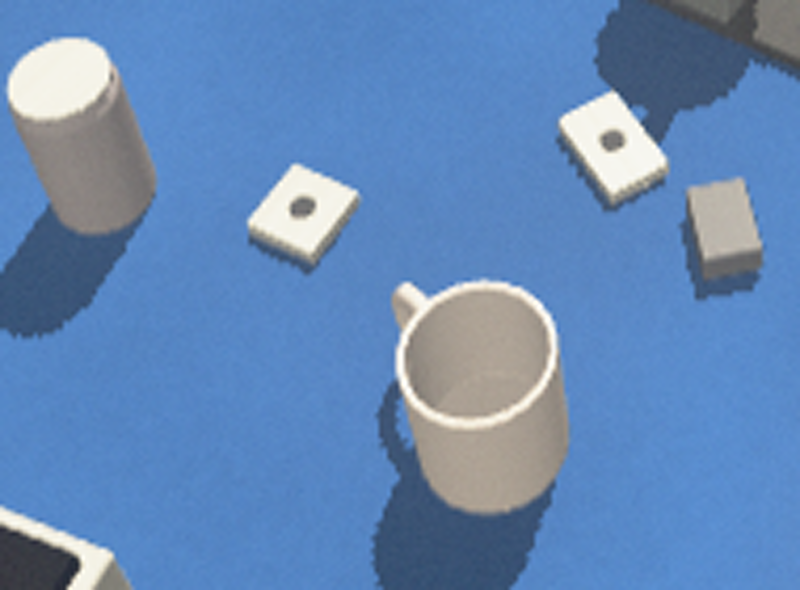

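View pics/z4.png

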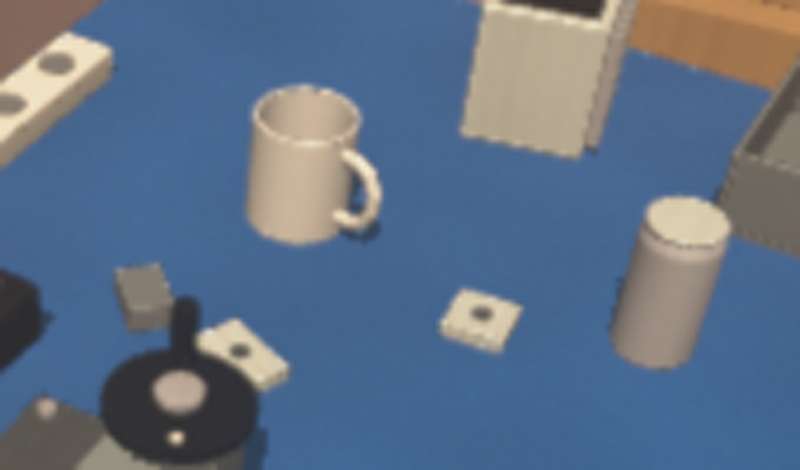

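```bash
cat >> h.py <<'E'
def click(cam,uv):
    pass
from scipy.optimize import least_squares
E
python3 - <<'E'
from h import *
sc=snap("scene"); sd=snap("side")
A=lambda u,v:(200+u/4.281,110+v/4.286)
B=lambda u,v:(120+u/3.158,140+v/3.158)
C=lambda u,v:(80+u/4.21,240+v/4.214)
D=lambda u,v:(240+u/4.706,80+v/4.7)
obs=[(sc,'r',A(478,265)),(sc,'s',A(374,358)),(sc,'o',A(310,254)),(sc,'c',A(185,457)),
(sd,'r',B(269,226)),(sd,'s',B(371,150)),(sd,'o',B(409,250)),(sd,'c',B(502,15))]
def pts(p):
    x,y,yaw,rot,d,w=p
    u=lambda a:np.array([np.cos(a),np.sin(a)])
    P={}
    for k,o in (('r',300),('s',180),('o',60)):
        a=yaw+np.pi/2+rot+np.radians(o); P[k]=np.r_[np.array([x,y])+.068*u(a),.077]
    P['c']=np.r_[np.array([x,y])-d*u(yaw+np.pi/2)+.038*u(w),.126]
    return P
def res(p):
    P=pts(p); return np.concatenate([w2px(f,P[k])-uv for f,k,uv in obs])
r=least_squares(res,[.6,.05,0,0,.15,-1.5])
print(np.round(r.x,4),np.round(r.fun.reshape(-1,2),1))
for k,v in pts(r.x).items(): print(k,np.round(v*1000,1))
def tri(a,b):
    def rr(p): return np.r_[w2px(sc,p)-a,w2px(sd,p)-b]
    q=least_squares(rr,[.5,-.3,.01]); return np.round(q.x*1000,1),np.round(q.fun,1)
print("sq",tri(C(302,207),D(482,314)),px2w(sc,C(302,207),.012),px2w(sd,D(482,314),.012))
print("ob",tri(C(612,140),D(240,351)),px2w(sc,C(612,140),.012),px2w(sd,D(240,351),.012))
print("hub",tri(A(385,300),B(349,217)))
print("wheeldot",tri(A(198,417),B(497,104)), "wheelhub",tri(A(192,450),B(499,73)))
print("trigtip",px2w(sd,B(270,462),.11)*1000,"barend mid top",px2w(sd,B(283,527),.115)*1000,"barroot",px2w(sd,B(137,450),.115)*1000,"trigroot",px2w(sd,B(185,413),.11)*1000)
# cover corners
for n,c in [("sq",[(297,163),(359,192),(308,258),(248,222)]),("ob",[(609,92),(667,163),(612,195),(560,122)])]:
    print(n,[np.round(px2w(sc,C(*q),.012)[:2]*1000) for q in c])
E
```

```text
[0.5951 0.0632 0.0875 0.2819 0.2661 2.4138] [[-0.5 -0.1]
 [-0.6 -0.9]
 [-0.7 -2.2]
 [-0.2 -1.2]
 [-0.3 -0.8]
 [-1.1 -0.7]
 [-0.4 -1.3]
 [-0.2 -1.6]]
r [637.8 116.2  77. ]
s [ 6.197e+02 -2.000e-01  7.700e+01]
o [527.9  73.6  77. ]
c [ 590.  -176.6  126. ]
sq (array([ 470.4, -409.2,    7.5]), array([-0.3, -0.1, -0.4,  0.1])) [ 0.47380685 -0.41090044  0.012     ] [ 0.4677672  -0.40467573  0.012     ]
ob (array([ 597.3, -276.3,    8.1]), array([-0.3, -0. , -0.4,  0. ])) [ 0.59981808 -0.27822129  0.012     ] [ 0.59412979 -0.27298713  0.012     ]
hub (array([594.5,  64.9,  63. ]), array([-0.3,  0. , -0.2, -0. ]))
wheeldot (array([ 553.9, -109.2,   77.7]), array([-0.4, -0. , -0.4,  0. ])) wheelhub (array([ 570.2, -140.4,   84.4]), array([-0.3, -0. , -0.3,  0. ]))
trigtip [485.30249202 300.02994346 110.        ] barend mid top [447.89965411 333.25135331 115.        ] barroot [562.14840474 342.40046238 115.        ] trigroot [557.11229358 302.09675919 110.        ]
sq [array([ 451., -389.]), array([ 495., -386.]), array([ 500., -435.]), array([ 454., -435.])]
ob [array([ 578., -250.]), array([ 637., -275.]), array([ 622., -310.]), array([ 566., -284.])]
```

drive_tool(
  targets=[
    {"xyz": [3, -6, 3], "twist": 8, "grip": 8.5},
    {"xyz": [6, -11, 6], "twist": 16, "grip": 8.5},
    {"xyz": [10, -16, 9], "twist": 25, "grip": 8.5},
    {"xyz": [14, -20, 10], "twist": 25, "grip": 8.5},
    {"xyz": [17, -25, 10], "twist": 25, "grip": 8.5},
  ],
)

```text
clock: 2.68
tool_pos: [0.3579, 0.3002, 0.3574]
orientation: [[-0.095, 0.995, 0.003], [0.995, 0.095, 0.002], [0.001, 0.003, -1.0]]
wrist_force: [0.6, 0.3, 0.2]
grip_width: 0.0849
```

drive_tool(
  targets=[
    {"xyz": [3, -5, 0], "twist": 0, "grip": 8.5},
    {"xyz": [6, -10, 0], "twist": 0, "grip": 8.5},
    {"xyz": [9, -15, 0], "twist": 0, "grip": 8.5},
    {"xyz": [12, -19, 0], "twist": 0, "grip": 8.5},
    {"xyz": [15, -22, 0], "twist": 0, "grip": 8.5},
  ],
)

```text
clock: 3.3
tool_pos: [0.5072, 0.0793, 0.3559]
orientation: [[-0.093, 0.996, 0.001], [0.996, 0.093, -0.0], [-0.0, 0.001, -1.0]]
wrist_force: [0.5, 1.2, -0.1]
grip_width: 0.0852
```

drive_tool(
  targets=[
    {"xyz": [0, 0, 0], "twist": 0, "grip": 8.5},
    {"xyz": [0, 0, 0], "twist": 0, "grip": 8.5},
  ],
)

```text
clock: 3.55
tool_pos: [0.506, 0.0816, 0.3555]
orientation: [[-0.094, 0.996, -0.001], [0.996, 0.094, 0.0], [0.0, -0.001, -1.0]]
wrist_force: [-0.5, 0.1, 0.6]
grip_width: 0.085
```

```bash
python3 - <<'E'
from h import *
import pickle
f=snap("wrist"); save(f,"w1"); cv2.imwrite("pics/w1b.png",cv2.resize(f["img"][:,:,::-1],(800,600),interpolation=cv2.INTER_CUBIC))
pickle.dump({k:f[k] for k in("K","R","t","img")},open("w1.pkl","wb"))
s=bot.observe(); print(s["tool_pos"],s["clock"],s["joint_pos"],s["orientation"])
E
```

```text
[0.50584332 0.0820212  0.35562616] 3.6 [-4.09101903e+00 -1.66054098e+00  9.34909190e+01  1.94324777e-02
  8.81901932e+01 -9.95443190e+01] [[-9.50236140e-02  9.95474963e-01 -3.33934841e-04]
 [ 9.95474941e-01  9.50237339e-02  3.63741626e-04]
 [ 3.93827417e-04 -2.97859722e-04 -9.99999878e-01]]
```

View pics/w1b.png

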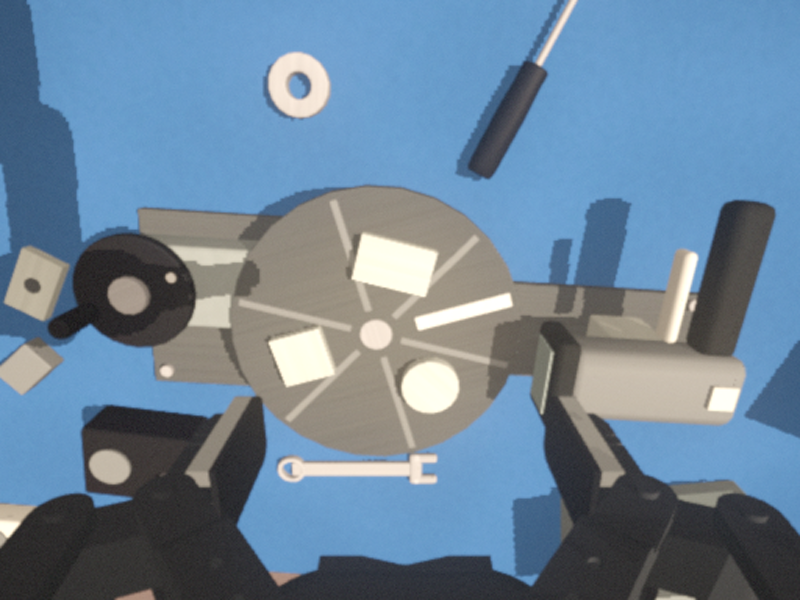

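```bash
cat >> h.py <<'E'
def blobs(f,thr=200,amin=120):
    g=f["img"].min(axis=2)
    m=(g>thr).astype(np.uint8)
    n,l,st,c=cv2.connectedComponentsWithStats(m)
    out=[]
    for i in range(1,n):
        if st[i,4]<amin: continue
        cn=max(cv2.findContours((l==i).astype(np.uint8),cv2.RETR_EXTERNAL,cv2.CHAIN_APPROX_NONE)[0],key=cv2.contourArea)
        out.append((st[i,4],c[i],cv2.minAreaRect(cn)))
    return out
E
python3 - <<'E'
from h import *
import pickle
f=pickle.load(open("w1.pkl","rb"))
for thr in (170,200,220):
    print(thr)
    for a,c,r in blobs(f,thr,100):
        box=cv2.boxPoints(r); 
        W=[px2w(f,b,.077)[:2]*1000 for b in box]
        e1=W[1]-W[0];e2=W[2]-W[1]
        print(a,np.round(c*1.5625,0),"w",np.round(px2w(f,c,.077)[:2]*1000,1),"edges",round(np.linalg.norm(e1),1),round(np.degrees(np.arctan2(e1[1],e1[0])),1),round(np.linalg.norm(e2),1))
k=1/1.5625
P=lambda u,v,z:np.round(px2w(f,(u*k,v*k),z)[:2]*1000,1)
print("hub",P(376,334,.067)); print("wheel hub",P(129,295,.086),"wheel centre",P(134,290,.082),"knobtop",P(62,326,.126),"dot",P(171,278,.082))
print("slabedge",P(139,208,.012),P(255,213,.012),P(515,283,.012),P(697,290,.012),P(155,373,.012),P(250,384,.012))
print("bar end top",P(722,203,.115),P(774,207,.115),"root",P(694,347,.115),P(735,355,.115))
print("trig tip",P(677,250,.11),P(697,254,.11),"root",P(662,340,.11),P(684,343,.11))
print("body",P(740,362,.125),P(580,340,.125))
E
```

```text
170
203 [556.  31.] w [344.  175.4] edges 46.8 158.0 4.8
1090 [298.  84.] w [395.9  -7.7] edges 43.1 95.4 43.6
102 [340. 224.] w [497.1  28.6] edges 4.0 113.3 40.7
1802 [398. 266.] w [527.6  78.1] edges 70.9 -178.2 100.6
379 [210. 255.] w [532.4 -77.1] edges 13.9 173.6 59.8
440 [682. 295.] w [529.8 319.2] edges 80.3 -178.2 10.7
606 [463. 311.] w [561.7 137. ] edges 84.0 111.0 13.6
403 [211. 312.] w [582.1 -77.1] edges 33.0 95.3 27.1
162 [296. 315.] w [578.4  -5.2] edges 3.3 167.0 93.7
310 [375. 334.] w [589.7  64. ] edges 26.9 95.3 26.4
1227 [305. 360.] w [619.9   3.5] edges 89.5 138.4 61.6
148 [445. 350.] w [599.3 125.9] edges 4.1 172.9 78.3
129 [397. 400.] w [652.8  88.3] edges 3.3 114.8 92.8
993 [430. 386.] w [635.8 116.9] edges 49.8 95.3 52.2
2707 [661. 389.] w [619.2 325.2] edges 49.8 -170.7 146.3
1028 [360. 469.] w [730.3  59.7] edges 149.6 95.3 32.1
108 [  8. 526.] w [ 831.1 -287.4] edges 18.7 95.3 22.2
200
125 [557.  31.] w [343.8 175.8] edges 45.4 158.1 2.9
925 [298.  83.] w [395.5  -7.8] edges 40.8 95.4 41.5
1468 [394. 265.] w [526.6  74.5] edges 39.5 170.0 62.8
344 [683. 2
[... 385 characters left out ...]
.] w [526.8  74.5] edges 38.6 170.0 61.6
260 [683. 294.] w [528.9 320.3] edges 78.1 -178.1 6.8
494 [463. 311.] w [561.8 137. ] edges 81.8 110.7 11.4
929 [301. 357.] w [617.6   0.7] edges 46.7 111.1 44.0
876 [430. 387.] w [636.4 116.7] edges 47.1 95.3 49.0
223 [723. 399.] w [624.  383.7] edges 23.0 -167.3 25.0
hub [593.9  64.3]
wheel hub [ 570.2 -141. ] wheel centre [ 566.9 -138.7] knobtop [ 584.8 -171.3] dot [ 553.6 -107.5]
slabedge [ 511.3 -165.6] [505.9 -58.4] [550.6 194.1] [541.  373.1] [ 681.8 -162.3] [685.5 -64.1]
bar end top [449.1 305.6] [448.4 343.8] root [561.4 317.2] [565.2 351.7]
trig tip [486.8 285.6] [488.4 301.4] root [559.8 293.4] [560.7 311.6]
body [566.7 349.6] [560.  221.7]
```

```bash
cat >> h.py <<'E'
def edgefit(f,p,q,half=5,n=40,ch=None,z=.03):
    """fit line to strongest gradient across segment p-q (native px); return world direction deg & rms"""
    g=f["img"].astype(np.float32).mean(2) if ch is None else f["img"][:,:,ch].astype(np.float32)
    g=cv2.GaussianBlur(g,(0,0),.7)
    p=np.array(p,float);q=np.array(q,float);d=(q-p)/np.linalg.norm(q-p);nn=np.array([-d[1],d[0]])
    o=np.arange(-half,half+.01,.25);pts=[]
    for t in np.linspace(.05,.95,n):
        c=p+t*(q-p);s=c+o[:,None]*nn
        v=cv2.remap(g,s[:,0].astype(np.float32),s[:,1].astype(np.float32),cv2.INTER_LINEAR)[:,0]
        gr=np.abs(np.gradient(v));i=gr.argmax();pts.append(c+o[i]*nn)
    pts=np.array(pts,np.float32)
    for _ in range(3):
        vx,vy,x0,y0=cv2.fitLine(pts,cv2.DIST_HUBER,0,.01,.01).ravel()
        r=(pts-[x0,y0])@[-vy,vx]; pts=pts[np.abs(r)<max(1.,2*r.std())]
    a=np.array([x0,y0])+((p-[x0,y0])@[vx,vy])*np.array([vx,vy]);b=np.array([x0,y0])+((q-[x0,y0])@[vx,vy])*np.array([vx,vy])
    A,B=px2w(f,a,z),px2w(f,b,z);w=B-A
    return round(np.degrees(np.arctan2(w[1],w[0])),2),round(float(r.std()),2),len(pts),np.round(A[:2]*1000,1),np.round(B[:2]*1000,1)
E
python3 - <<'E'
from h import *
import pickle
f=pickle.load(open("w1.pkl","rb"));k=1/1.5625
E=lambda a,b,z:print(edgefit(f,(a[0]*k,a[1]*k),(b[0]*k,b[1]*k),z=z))
E((142,208),(245,213),.012);E((525,283),(665,289),.012);E((160,377),(232,382),.012)
E((720,210),(694,340),.1);E((772,215),(738,350),.1)
E((675,258),(660,332),.1);E((696,262),(685,335),.1)
E((590,339),(735,358),.12);E((590,421),(720,421),.1)
E((418,322),(510,296),.065);E((418,328),(510,303),.065)
E((551,335),(540,410),.1)
E
python3 - <<'E'
import cv2
a=cv2.imread("pics/w1.png")
cv2.imwrite("pics/w1c.png",cv2.resize(a[120:290,320:500],(635,600),interpolation=cv2.INTER_CUBIC))
E
```

```text
(np.float64(91.77), 0.23, 40, array([ 509.1, -162.6]), array([506.2, -67.6]))
(np.float64(91.95), 0.3, 33, array([547.8, 203.6]), array([543.1, 341.6]))
(np.float64(91.04), 0.59, 32, array([ 690.2, -157.9]), array([688.8, -83.1]))
(np.float64(1.48), 0.3, 40, array([455.4, 315.5]), array([559.7, 318.2]))
(np.float64(1.72), 0.31, 40, array([455.8, 357.7]), array([565.7, 360.9]))
(np.float64(4.35), 0.16, 40, array([495.5, 297.8]), array([557.5, 302.5]))
(np.float64(1.84), 0.19, 34, array([496.5, 308.7]), array([556.3, 310.6]))
(np.float64(84.62), 1.43, 37, array([554. , 231.1]), array([565. , 348.5]))
(np.float64(92.22), 0.4, 34, array([637.7, 255.6]), array([633.3, 369.5]))
(np.float64(110.78), 0.27, 36, array([574.1,  98.5]), array([544.5, 176.3]))
(np.float64(110.97), 0.26, 40, array([587.4, 101.8]), array([557.4, 180.1]))
(np.float64(1.91), 0.27, 34, array([568. , 212.1]), array([637.9, 214.4]))
```

View pics/w1c.png

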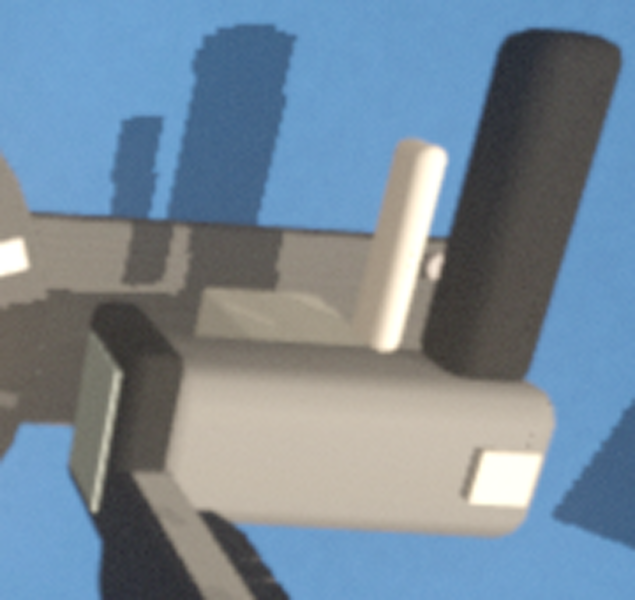

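drive_tool(
  targets=[
    {"xyz": [-0.5, -6, 0], "twist": 0, "grip": 8.5},
    {"xyz": [-1, -12, -1], "twist": 0, "grip": 8.5},
    {"xyz": [-1.5, -18, -3], "twist": 0, "grip": 8.5},
    {"xyz": [-2, -24, -5], "twist": 0, "grip": 8.5},
    {"xyz": [-2, -30, -7], "twist": 0, "grip": 8.5},
  ],
)

```text
clock: 4.22
tool_pos: [0.4861, -0.2165, 0.2866]
orientation: [[-0.096, 0.995, 0.001], [0.995, 0.096, -0.001], [-0.001, 0.001, -1.0]]
wrist_force: [0.6, 0.9, 0.6]
grip_width: 0.0847
```

drive_tool(
  targets=[
    {"xyz": [-0.5, -6, -1], "twist": 0, "grip": 8.5},
    {"xyz": [-1, -10, -2], "twist": 0, "grip": 8.5},
    {"xyz": [-1, -11, -2], "twist": 0, "grip": 8.5},
    {"xyz": [-1, -11, -2], "twist": 0, "grip": 8.5},
  ],
)

```text
clock: 4.72
tool_pos: [0.4767, -0.3254, 0.2668]
orientation: [[-0.095, 0.995, 0.0], [0.995, 0.095, 0.0], [0.0, 0.0, -1.0]]
wrist_force: [-0.2, 1.1, 0.6]
grip_width: 0.0853
```

```bash
python3 - <<'E'
from h import *
import pickle
f=snap("wrist"); cv2.imwrite("pics/w2b.png",cv2.resize(f["img"][:,:,::-1],(800,600),interpolation=cv2.INTER_CUBIC))
pickle.dump({k:f[k] for k in("K","R","t","img")},open("w2.pkl","wb"))
s=bot.observe(); print(s["tool_pos"],s["clock"])
for thr in (170,200,220):
    print(thr)
    for a,c,r in blobs(f,thr,300):
        W=[px2w(f,b,.012)[:2]*1000 for b in cv2.boxPoints(r)]
        e1=W[1]-W[0];e2=W[2]-W[1]
        print(a,np.round(c*1.5625,0),"w",np.round(np.mean(W,0),1),"edges",round(np.linalg.norm(e1),1),round(np.degrees(np.arctan2(e1[1],e1[0])),1),round(np.linalg.norm(e2),1))
E
```

```text
[ 0.47693425 -0.32476736  0.26700967] 4.775
170
1461 [298. 228.] w [ 470.2 -408.3] edges 48.9 95.4 45.5
1334 [451. 388.] w [ 596.1 -275.1] edges 70.2 155.5 41.2
845 [253. 414.] w [ 662.8 -440.7] edges 53.8 109.8 145.9
794 [729. 388.] w [590.7 -36.2] edges 82.2 -167.0 57.1
553 [655. 427.] w [615.8 -92.4] edges 38.1 149.7 36.9
412 [162. 458.] w [ 688.6 -523.2] edges 67.4 140.0 19.7
666 [421. 483.] w [ 693.6 -290.1] edges 53.7 134.9 33.2
314 [791. 493.] w [672.2  49.5] edges 14.1 95.4 57.6
200
1362 [297. 228.] w [ 470.2 -408.3] edges 46.6 95.4 45.5
1198 [450. 389.] w [ 597.2 -275.4] edges 67.4 155.2 39.8
490 [655. 427.] w [615.3 -92.8] edges 35.0 95.4 35.2
220
1283 [297. 229.] w [ 470.9 -408.9] edges 45.5 95.4 44.3
1125 [450. 390.] w [ 597.3 -275.5] edges 66.0 155.7 38.8
```

View pics/w2b.png

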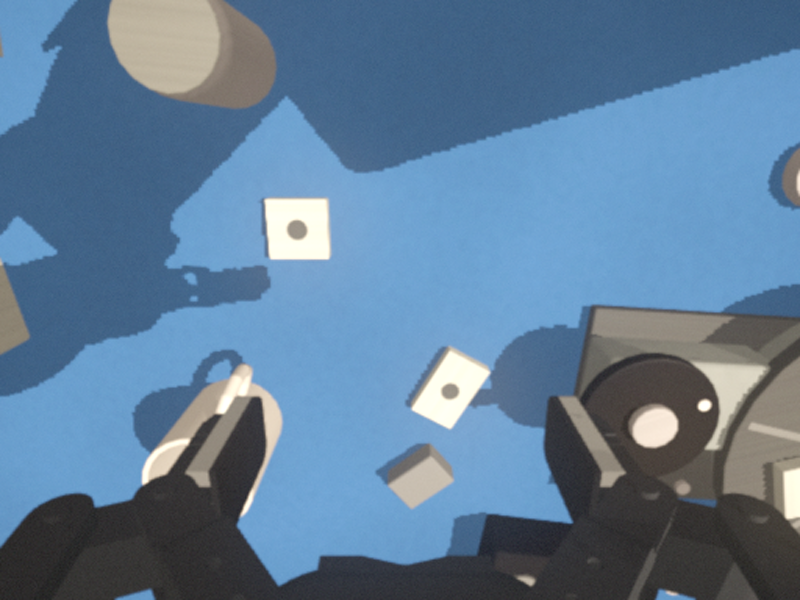

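drive_tool(
  targets=[
    {"xyz": [-0.3, -4.5, -4], "twist": 0, "grip": 8.5},
    {"xyz": [-0.6, -8.4, -8], "twist": 0, "grip": 8.5},
    {"xyz": [-0.65, -8.4, -13], "twist": 0, "grip": 8.5},
    {"xyz": [-0.65, -8.4, -15], "twist": 0, "grip": 8.5},
    {"xyz": [-0.65, -8.4, -15], "twist": 0, "grip": 8.5},
  ],
)

```text
clock: 5.4
tool_pos: [0.4701, -0.4082, 0.1159]
orientation: [[-0.096, 0.995, -0.001], [0.995, 0.096, 0.002], [0.002, -0.001, -1.0]]
wrist_force: [0.0, -0.6, 0.0]
grip_width: 0.0849
```

```bash
cat > look.py <<'E'
from h import *
import sys,pickle
n=sys.argv[1]; z=float(sys.argv[2]); amin=int(sys.argv[3]) if len(sys.argv)>3 else 500
f=snap("wrist"); cv2.imwrite(f"pics/{n}.png",cv2.resize(f["img"][:,:,::-1],(800,600),interpolation=cv2.INTER_CUBIC))
pickle.dump({k:f[k] for k in("K","R","t","img")},open(n+".pkl","wb"))
s=bot.observe(); R=s["orientation"]; print(np.round(s["tool_pos"]*1000,1),s["clock"],"toolx %.1f"%np.degrees(np.arctan2(R[1,0],R[0,0])),"grip %.1f"%(s["grip_width"]*1000),"F",np.round(s["wrist_force"],1),"j",np.round(s["joint_pos"]))
for thr in (200,):
    for a,c,r in blobs(f,thr,amin):
        W=[px2w(f,b,z)[:2]*1000 for b in cv2.boxPoints(r)]
        e1=W[1]-W[0];e2=W[2]-W[1]
        print(a,np.round(c*1.5625,0),"w",np.round(px2w(f,c,z)[:2]*1000,1),np.round(np.mean(W,0),1),"edges",round(np.linalg.norm(e1),1),round(np.degrees(np.arctan2(e1[1],e1[0])),1),round(np.linalg.norm(e2),1))
E
python3 look.py w3 .012
```

```text
[ 470.9 -409.4  117.7] 5.45 toolx 95.5 grip 84.9 F [ 0.1 -0.5  0.2] j [ -52.   25.   91.    0.   64. -147.]
1014 [421. 343.] w [ 483.4 -398.9] [ 481.2 -403.9] edges 37.4 95.4 24.7
```

View pics/w3.png

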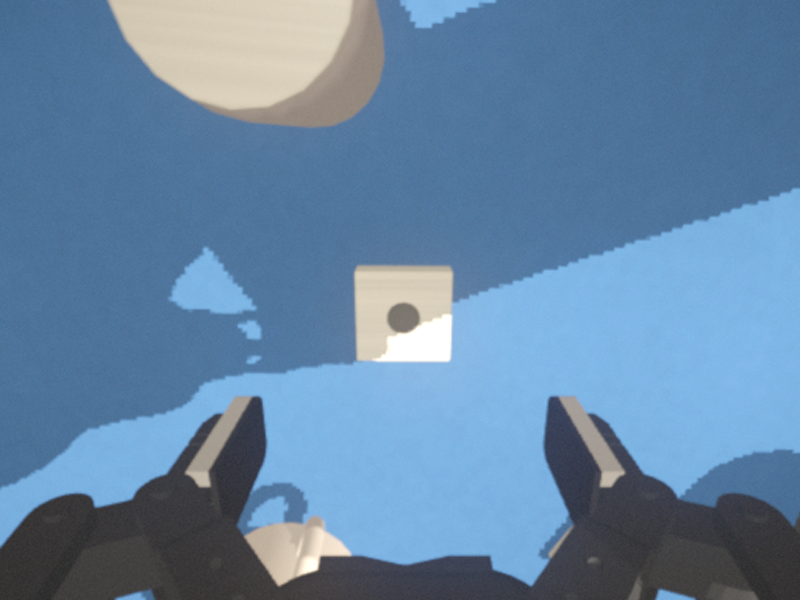

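```bash
cat > pt.py <<'E'
from h import *
import sys,pickle
f=pickle.load(open(sys.argv[1]+".pkl","rb"))
for a in sys.argv[2:]:
    u,v,z=map(float,a.split(",")); print(a,np.round(px2w(f,(u/1.5625,v/1.5625),z)[:2]*1000,1))
E
python3 pt.py w3 403.5,317.5,.012 404,315,.012
```

```text
403.5,317.5,.012 [ 471.  -408.5]
404,315,.012 [ 469.7 -408.4]
```

drive_tool(
  targets=[
    {"xyz": [0, 0.1, -5], "grip": 8.5, "twist": 0},
    {"xyz": [0, 0.1, -8], "grip": 8.5, "twist": 0},
    {"xyz": [0, 0.1, -8.8], "grip": 8.5, "twist": 0},
    {"xyz": [0, 0.1, -8.8], "grip": 4.0, "twist": 0},
    {"xyz": [0, 0.1, -8.8], "grip": 4.0, "twist": 0},
  ],
  newtons=50,
)

```text
clock: 6.08
tool_pos: [0.4711, -0.4105, 0.031]
orientation: [[-0.095, 0.996, 0.002], [0.996, 0.095, -0.003], [-0.003, 0.002, -1.0]]
wrist_force: [0.2, -0.9, 0.3]
grip_width: 0.0508
```

drive_tool(
  targets=[
    {"xyz": [0, 0, 0], "grip": 3.5, "twist": 0},
    {"xyz": [0, 0, 0], "grip": 3.5, "twist": 0},
    {"xyz": [0, 0, 0], "grip": 3.5, "twist": 0},
  ],
  newtons=50,
)

```text
clock: 6.45
tool_pos: [0.4711, -0.4106, 0.0313]
orientation: [[-0.095, 0.996, 0.003], [0.996, 0.095, -0.003], [-0.003, 0.002, -1.0]]
wrist_force: [-1.0, 0.8, 6.0]
grip_width: 0.0436
```

drive_tool(
  targets=[
    {"xyz": [0, 0, 2], "grip": 3.5, "twist": 0},
    {"xyz": [0, 0, 6], "grip": 3.5, "twist": 0},
    {"xyz": [0, 0, 11], "grip": 3.5, "twist": 0},
    {"xyz": [0, 0, 15], "grip": 3.5, "twist": 0},
    {"xyz": [0, 0, 17], "grip": 3.5, "twist": 0},
  ],
)

```text
clock: 7.08
tool_pos: [0.4708, -0.4103, 0.2031]
orientation: [[-0.094, 0.996, 0.004], [0.996, 0.094, -0.005], [-0.005, 0.003, -1.0]]
wrist_force: [-0.8, -0.6, 0.0]
grip_width: 0.0439
```

```bash
python3 look.py w4 .15
```

```text
[ 471.2 -410.8  204.5] 7.125 toolx 95.4 grip 44.2 F [ 1.1 -0.5  1.3] j [ -52.   19.   88.    0.   73. -147.]
2493 [406. 362.] w [ 470.9 -410.3] [ 472.2 -410.5] edges 56.5 96.1 19.4
1019 [583. 437.] w [ 497.2 -335.9] [ 498.2 -336.4] edges 26.2 155.4 22.4
956 [354. 514.] w [ 544.5 -425.5] [ 544.2 -429.8] edges 45.4 177.3 20.8
```

View pics/w4.png

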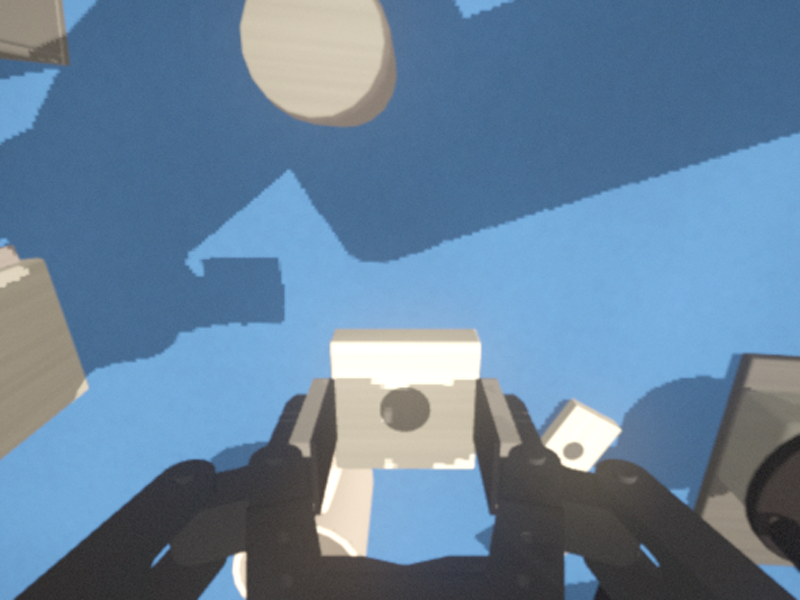

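```bash
python3 pt.py w4 405,410,.185 331,342,.185 480,342,.185 336,467,.185 474,467,.185
```

```text
405,410,.185 [ 470.6 -410.4]
331,342,.185 [ 449.6 -434.6]
480,342,.185 [ 445.3 -390.3]
336,467,.185 [ 494.1 -431. ]
474,467,.185 [ 489.7 -385.9]
```

drive_tool(
  targets=[
    {"xyz": [2, 5.5, 0], "grip": 3.5, "twist": 4},
    {"xyz": [4, 11, 0], "grip": 3.5, "twist": 8},
    {"xyz": [6, 16.5, 0], "grip": 3.5, "twist": 12},
    {"xyz": [8, 22, 0], "grip": 3.5, "twist": 15.4},
    {"xyz": [10, 27.5, 0], "grip": 3.5, "twist": 15.4},
  ],
)

```text
clock: 7.75
tool_pos: [0.5696, -0.1321, 0.1972]
orientation: [[-0.356, 0.935, -0.002], [0.935, 0.356, 0.001], [0.001, -0.001, -1.0]]
wrist_force: [1.2, -0.4, -0.2]
grip_width: 0.044
```

drive_tool(
  targets=[
    {"xyz": [1.9, 5.5, 0], "grip": 3.5, "twist": 0},
    {"xyz": [4, 11, 0], "grip": 3.5, "twist": 0},
    {"xyz": [4.7, 13.6, 0], "grip": 3.5, "twist": 0},
    {"xyz": [4.7, 13.7, 0], "grip": 3.5, "twist": 0},
    {"xyz": [4.7, 13.7, 0], "grip": 3.5, "twist": 0},
  ],
)

```text
clock: 8.38
tool_pos: [0.6162, 0.0023, 0.1975]
orientation: [[-0.355, 0.935, -0.002], [0.935, 0.355, -0.0], [0.0, -0.002, -1.0]]
wrist_force: [0.8, -0.2, -0.4]
grip_width: 0.044
```

```bash
python3 look.py w5 .077
```

```text
[616.3   1.8 197.8] 8.425 toolx 110.8 grip 43.2 F [ 0.9  0.6 -0.8] j [ -11.   19.   89.   -0.   73. -122.]
1145 [676. 300.] w [564.8 130.9] [564.7 131.2] edges 79.2 111.5 9.8
```

View pics/w5.png

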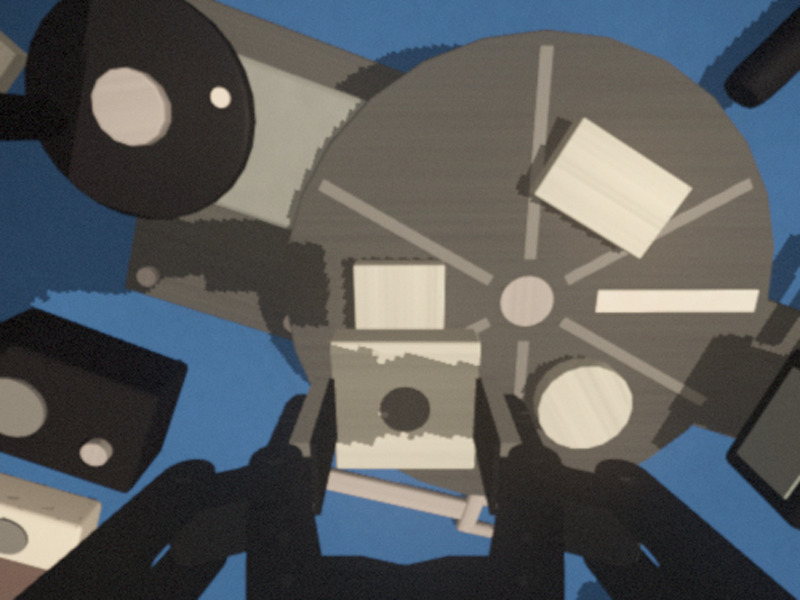

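```bash
python3 pt.py w5 355,265,.077 445,265,.077 527,301,.067 585,406,.077 613,188,.077 405,409,.179 331,342,.179 480,342,.179 336,467,.179 474,467,.179; python3 - <<'E'
from h import *
import pickle
f=pickle.load(open("w5.pkl","rb"));k=1/1.5625
for a,b in [((358,265),(442,265)),((355,270),(355,325)),((445,270),(445,325))]: print(edgefit(f,np.array(a)*k,np.array(b)*k,z=.077,half=3))
E
```

```text
355,265,.077 [605.4 -28.2]
445,265,.077 [589.5  13.7]
527,301,.067 [594.4  63.7]
585,406,.077 [636.1 116. ]
613,188,.077 [526.5  74. ]
405,409,.179 [615.8   2.2]
331,342,.179 [602.3 -26.7]
480,342,.179 [586.4  15.1]
336,467,.179 [644.2 -11.3]
474,467,.179 [628.1  31.1]
(np.float64(110.75), 0.1, 40, array([604.7, -26.9]), array([589.9,  12.2]))
(np.float64(20.53), 0.33, 40, array([608.3, -28.4]), array([635.8, -18. ]))
(np.float64(21.67), 0.32, 40, array([591.9,  14.5]), array([619.4,  25.4]))
```

drive_tool(
  targets=[
    {"xyz": [0.26, -0.1, -3], "grip": 3.5, "twist": 0},
    {"xyz": [0.26, -0.1, -6], "grip": 3.5, "twist": 0},
    {"xyz": [0.26, -0.1, -8], "grip": 3.5, "twist": 0},
    {"xyz": [0.26, -0.1, -8.7], "grip": 3.5, "twist": 0},
    {"xyz": [0.26, -0.1, -8.7], "grip": 3.5, "twist": 0},
  ],
)

```text
clock: 9.05
tool_pos: [0.6196, 0.0014, 0.1116]
orientation: [[-0.355, 0.935, -0.0], [0.935, 0.355, -0.0], [0.0, -0.0, -1.0]]
wrist_force: [0.3, 0.6, -0.3]
grip_width: 0.0437
```

```bash
python3 look.py w6 .077
```

```text
[620.    1.5 112.3] 9.1 toolx 110.8 grip 43.6 F [ 0.5 -0.   0.8] j [ -11.   25.   91.   -0.   64. -122.]
```

View pics/w6.png

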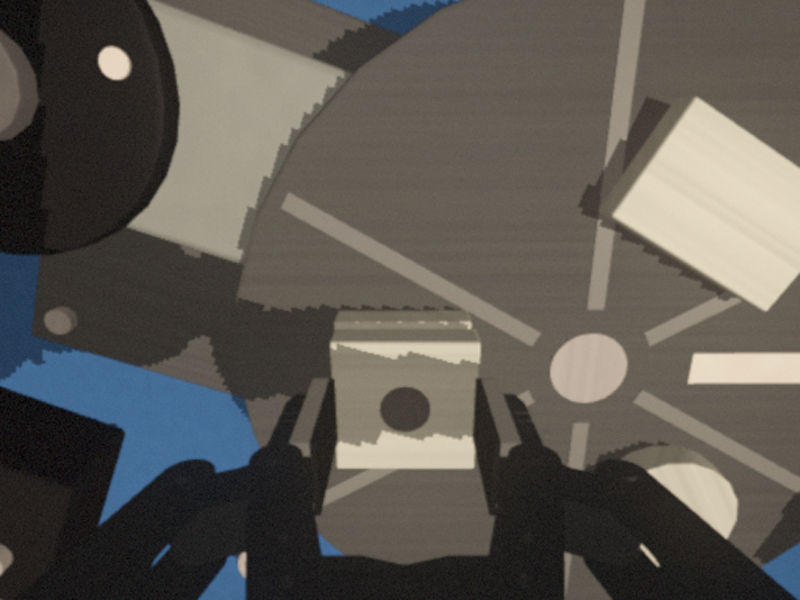

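drive_tool(
  targets=[
    {"xyz": [0, -0.05, -0.2], "grip": 3.5, "twist": 0},
    {"xyz": [0, -0.05, -0.4], "grip": 3.5, "twist": 0},
    {"xyz": [0, -0.05, -0.4], "grip": 3.5, "twist": 0},
  ],
)

```text
clock: 9.48
tool_pos: [0.62, 0.0013, 0.1083]
orientation: [[-0.356, 0.935, 0.001], [0.935, 0.356, -0.0], [-0.001, 0.001, -1.0]]
wrist_force: [-0.7, -0.3, 3.5]
grip_width: 0.0436
```

drive_tool(
  targets=[
    {"xyz": [0, 0, 0], "grip": 6.0, "twist": 0},
    {"xyz": [0, 0, 0], "grip": 6.5, "twist": 0},
    {"xyz": [0, 0, -0.6], "grip": 6.5, "twist": 0},
    {"xyz": [0, 0, -1.3], "grip": 6.5, "twist": 0},
    {"xyz": [0, 0, -1.3], "grip": 6.5, "twist": 0},
  ],
  newtons=20,
)

```text
clock: 10.1
tool_pos: [0.6187, 0.0015, 0.0932]
orientation: [[-0.355, 0.935, -0.002], [0.935, 0.355, 0.0], [0.001, -0.002, -1.0]]
wrist_force: [-0.2, 0.1, 0.1]
grip_width: 0.065
```

drive_tool(
  targets=[
    {"xyz": [0, 0, 0], "grip": 4.6, "twist": 0},
    {"xyz": [0, 0, 0], "grip": 4.0, "twist": 0},
    {"xyz": [0, 0, 0], "grip": 4.0, "twist": 0},
    {"xyz": [0, 0, 0], "grip": 4.0, "twist": 0},
  ],
  newtons=20,
)

```text
clock: 10.6
tool_pos: [0.6198, 0.0008, 0.0948]
orientation: [[-0.355, 0.935, 0.001], [0.935, 0.355, -0.001], [-0.001, 0.001, -1.0]]
wrist_force: [0.8, -3.8, -1.0]
grip_width: 0.0457
```

drive_tool(
  targets=[
    {"xyz": [0, 0, 0], "grip": 6.5, "twist": 0},
    {"xyz": [0, 0, 0], "grip": 7, "twist": 0},
    {"xyz": [0, 0, 4], "grip": 7, "twist": 0},
    {"xyz": [0, 0, 5], "grip": 7, "twist": -10},
    {"xyz": [0, 0, 5], "grip": 7, "twist": -20},
  ],
)

```text
clock: 11.22
tool_pos: [0.6203, 0.0017, 0.1461]
orientation: [[-0.009, 1.0, 0.002], [1.0, 0.009, 0.0], [0.0, 0.002, -1.0]]
wrist_force: [0.2, -0.0, -0.2]
grip_width: 0.07
```

drive_tool(
  targets=[
    {"xyz": [0, 0, 0], "grip": 7, "twist": -10},
    {"xyz": [0, 0, 0], "grip": 7, "twist": -20},
    {"xyz": [0, 0, 0], "grip": 7, "twist": -30},
    {"xyz": [0, 0, 0], "grip": 7, "twist": -40},
    {"xyz": [0, 0, 0], "grip": 7, "twist": -50},
  ],
)

```text
clock: 11.85
tool_pos: [0.6192, 0.0018, 0.1444]
orientation: [[0.76, 0.649, -0.0], [0.649, -0.76, 0.001], [0.0, -0.001, -1.0]]
wrist_force: [0.5, -0.5, 0.1]
grip_width: 0.0694
```

drive_tool(
  targets=[
    {"xyz": [0, 0, 0], "grip": 7, "twist": -10},
    {"xyz": [0, 0, 0], "grip": 7, "twist": -20},
    {"xyz": [0, 0, 0], "grip": 7, "twist": -20},
  ],
)

```text
clock: 12.22
tool_pos: [0.6193, 0.0017, 0.1444]
orientation: [[0.934, 0.357, -0.0], [0.357, -0.934, 0.0], [-0.0, -0.001, -1.0]]
wrist_force: [0.3, 0.0, -0.9]
grip_width: 0.0702
```

```bash
python3 look.py w7 .089
```

```text
[619.3   1.6 144.4] 12.275 toolx 21.0 grip 69.9 F [ 0.7 -0.  -0.4] j [-11.  23.  90.   0.  67. -32.]
842 [402.  34.] w [578.7 106.1] [578.7 106. ] edges 9.1 20.9 18.8
```

View pics/w7.png

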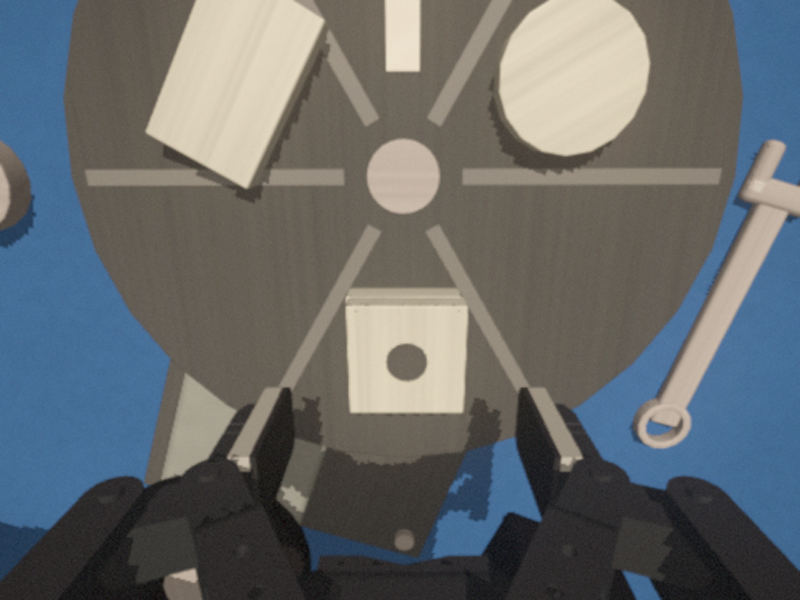

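drive_tool(
  targets=[
    {"xyz": [0, 0, -3], "grip": 7, "twist": 0},
    {"xyz": [0, 0, -5], "grip": 7, "twist": 0},
    {"xyz": [0, 0, -5], "grip": 6, "twist": 0},
    {"xyz": [0, 0, -5], "grip": 4.0, "twist": 0},
    {"xyz": [0, 0, -5], "grip": 4.0, "twist": 0},
  ],
)

```text
clock: 12.9
tool_pos: [0.6191, 0.0011, 0.095]
orientation: [[0.935, 0.356, -0.001], [0.356, -0.935, -0.0], [-0.001, -0.0, -1.0]]
wrist_force: [-4.1, -1.7, -0.2]
grip_width: 0.0454
```

drive_tool(
  targets=[
    {"xyz": [0, 0, 0], "grip": 4, "twist": 0},
    {"xyz": [0, 0, 0], "grip": 4, "twist": 0},
    {"xyz": [0, 0, 0], "grip": 4.0, "twist": 0},
  ],
)

```text
clock: 13.28
tool_pos: [0.6191, 0.0011, 0.095]
orientation: [[0.935, 0.356, -0.001], [0.356, -0.935, -0.0], [-0.001, 0.0, -1.0]]
wrist_force: [-4.9, -2.2, 1.6]
grip_width: 0.0456
```

drive_tool(
  targets=[
    {"xyz": [0, 0, 0], "grip": 6.5, "twist": 0},
    {"xyz": [0, 0, 0], "grip": 7, "twist": 0},
    {"xyz": [0, 0, 4], "grip": 7, "twist": 0},
    {"xyz": [0, 0, 7], "grip": 8, "twist": 0},
    {"xyz": [0, 0, 10], "grip": 8.5, "twist": 0},
  ],
)

```text
clock: 13.9
tool_pos: [0.62, 0.0014, 0.196]
orientation: [[0.935, 0.355, 0.002], [0.355, -0.935, -0.0], [0.002, 0.001, -1.0]]
wrist_force: [0.4, 0.0, 0.5]
grip_width: 0.0852
```

```bash
python3 look.py w8 .089
```

```text
[622.3   1.1 200.8] 13.95 toolx 20.8 grip 85.2 F [2.  0.1 3.3] j [-11.  19.  88.   0.  72. -32.]
814 [401.  40.] w [576.5 111.6] [576.6 111.5] edges 9.4 20.8 29.1
```

View pics/w8.png

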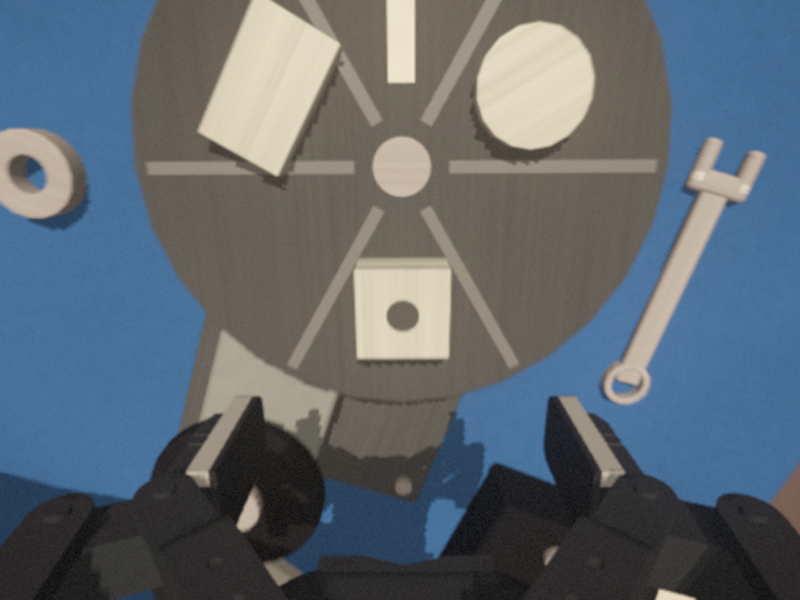

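drive_tool(
  targets=[
    {"xyz": [-0.5, -5.5, 0], "grip": 8.5, "twist": 9},
    {"xyz": [-1, -11, 0], "grip": 8.5, "twist": 18},
    {"xyz": [-1.5, -16.5, 0], "grip": 8.5, "twist": 27},
    {"xyz": [-2, -22, 0], "grip": 8.5, "twist": 36},
    {"xyz": [-2.5, -27, 0], "grip": 8.5, "twist": 44.7},
  ],
)

```text
clock: 14.58
tool_pos: [0.5946, -0.2708, 0.1947]
orientation: [[0.41, 0.912, 0.001], [0.912, -0.41, -0.001], [-0.0, 0.002, -1.0]]
wrist_force: [0.1, -0.3, -0.3]
grip_width: 0.0848
```

drive_tool(
  targets=[
    {"xyz": [0, -0.6, -4], "grip": 8.5, "twist": 0},
    {"xyz": [0, -0.6, -8], "grip": 8.5, "twist": 0},
    {"xyz": [0, -0.6, -8], "grip": 8.5, "twist": 0},
    {"xyz": [0, -0.6, -8], "grip": 8.5, "twist": 0},
  ],
)

```text
clock: 15.08
tool_pos: [0.5955, -0.275, 0.116]
orientation: [[0.414, 0.91, 0.002], [0.91, -0.414, -0.001], [-0.0, 0.002, -1.0]]
wrist_force: [0.3, 0.4, -0.5]
grip_width: 0.0851
```

```bash
python3 look.py w9 .012
```

```text
[ 595.9 -275.2  116.8] 15.125 toolx 65.5 grip 85.1 F [-0.3 -0.4  0.3] j [ -35.   29.   85.    0.   66. -101.]
1923 [776. 156.] w [595.2 -99. ] [ 592.8 -100.3] edges 22.1 65.5 46.5
3879 [406. 312.] w [ 594.4 -274.2] [ 596.8 -275.3] edges 39.5 65.5 63.3
```

View pics/w9.png

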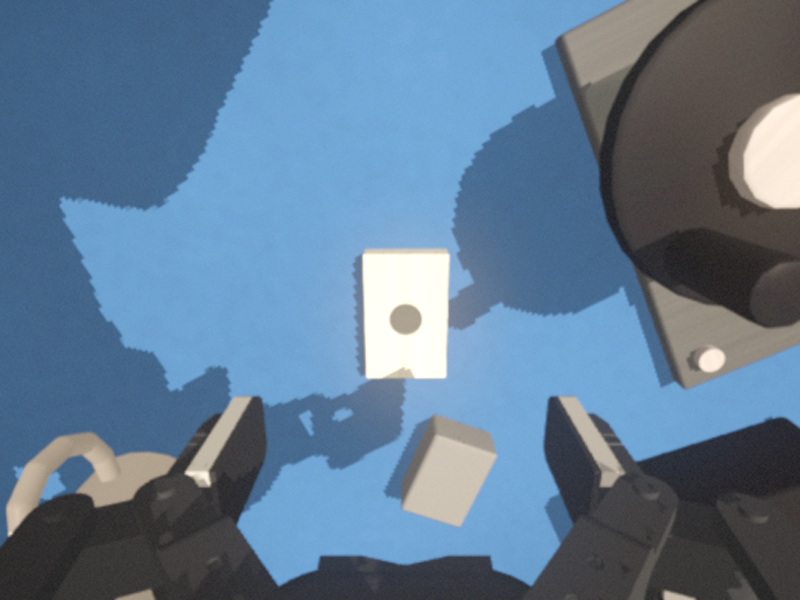

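drive_tool(
  targets=[
    {"xyz": [0.1, 0, -5], "grip": 8.5, "twist": 0},
    {"xyz": [0.1, 0, -8], "grip": 7, "twist": 0},
    {"xyz": [0.1, 0, -8.6], "grip": 6, "twist": 0},
    {"xyz": [0.1, 0, -8.6], "grip": 3.5, "twist": 0},
    {"xyz": [0.1, 0, -8.6], "grip": 3.5, "twist": 0},
  ],
  newtons=50,
)

```text
clock: 15.75
tool_pos: [0.5971, -0.2756, 0.0312]
orientation: [[0.414, 0.91, 0.003], [0.91, -0.414, -0.002], [-0.001, 0.004, -1.0]]
wrist_force: [0.4, -0.5, 0.1]
grip_width: 0.0379
```

drive_tool(
  targets=[
    {"xyz": [0, 0, 0], "grip": 3, "twist": 0},
    {"xyz": [0, 0, 0], "grip": 3, "twist": 0},
    {"xyz": [0, 0, 4], "grip": 3, "twist": 0},
    {"xyz": [0, 0, 9], "grip": 3, "twist": 0},
    {"xyz": [0, 0, 14], "grip": 3, "twist": 0},
  ],
)

```text
clock: 16.38
tool_pos: [0.5953, -0.2746, 0.1703]
orientation: [[0.414, 0.91, 0.0], [0.91, -0.414, -0.0], [-0.0, 0.0, -1.0]]
wrist_force: [-0.0, -1.3, -1.5]
grip_width: 0.0382
```

drive_tool(
  targets=[
    {"xyz": [-1, 3, 3], "grip": 3, "twist": -10},
    {"xyz": [-2, 8, 3], "grip": 3, "twist": -20},
    {"xyz": [-3, 13, 3], "grip": 3, "twist": -30},
    {"xyz": [-4, 18, 3], "grip": 3, "twist": -40},
    {"xyz": [-5, 23, 3], "grip": 3, "twist": -50},
  ],
)

```text
clock: 17.0
tool_pos: [0.5451, -0.0432, 0.1992]
orientation: [[0.965, 0.262, 0.001], [0.262, -0.965, -0.0], [0.001, 0.001, -1.0]]
wrist_force: [0.2, 0.3, -1.2]
grip_width: 0.0379
```

drive_tool(
  targets=[
    {"xyz": [-0.6, 4, 0], "grip": 3, "twist": -10},
    {"xyz": [-1.2, 8, 0], "grip": 3, "twist": -20},
    {"xyz": [-1.7, 11.6, 0], "grip": 3, "twist": -24.4},
    {"xyz": [-1.7, 11.6, 0], "grip": 3, "twist": -24.4},
    {"xyz": [-1.7, 11.6, 0], "grip": 3, "twist": -24.4},
  ],
)

```text
clock: 17.62
tool_pos: [0.5287, 0.071, 0.1989]
orientation: [[0.988, -0.153, 0.001], [-0.153, -0.988, -0.001], [0.001, 0.0, -1.0]]
wrist_force: [0.1, 0.1, -1.2]
grip_width: 0.0381
```

```bash
python3 look.py w10 .077
```

```text
[528.8  70.5 198.9] 17.675 toolx -8.9 grip 38.1 F [ 0.1 -0.6  0.1] j [ -5.   8. 101.  -0.  70.   4.]
1614 [456. 149.] w [563.8 141.8] [564.5 139.1] edges 10.4 16.2 80.0
```

View pics/w10.png

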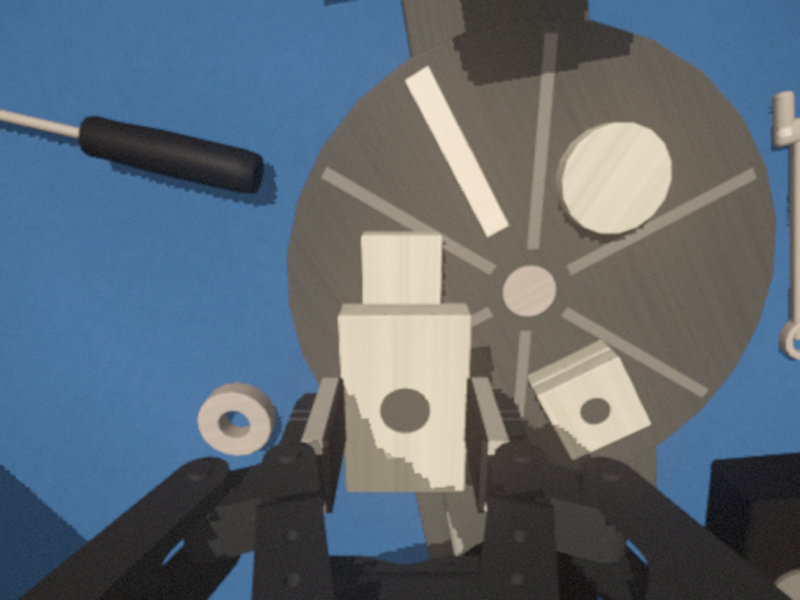

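```bash
python3 - <<'E'
from h import *
import pickle
f=pickle.load(open("w10.pkl","rb"));k=1/1.5625
for a,b,z in [((365,236),(440,236),.077),((362,242),(363,300),.077),((441,242),(440,300),.077),((345,315),(466,315),.1796),((341,320),(345,370),.1796),((470,320),(468,370),.1796),((352,491),(430,491),.1796)]: print(edgefit(f,np.array(a)*k,np.array(b)*k,z=z,half=3))
E
python3 pt.py w10 363,236,.077 441,236,.077 339,316,.1796 471,316,.1796 346,492,.1796 464,492,.1796 405,410,.1796 530,291,.067
```

```text
(np.float64(-12.69), 0.47, 35, array([515.5, 110.9]), array([551.3, 102.8]))
(np.float64(-98.56), 0.33, 40, array([512. , 105.6]), array([507.6,  75.7]))
(np.float64(-99.5), 0.35, 40, array([551.9,  99.4]), array([546.9,  69.6]))
(np.float64(-8.74), 0.11, 40, array([516.1, 104.8]), array([551.6,  99.4]))
(np.float64(-98.03), 0.23, 40, array([513.4, 103.5]), array([511.1,  87.1]))
(np.float64(-96.88), 0.16, 40, array([552.5,  97.5]), array([550.5,  81.1]))
(np.float64(-9.16), 0.17, 40, array([506.3,  42.1]), array([532.3,  37.9]))
363,236,.077 [513.9 108.4]
441,236,.077 [551.8 102.5]
339,316,.1796 [514.3 104.7]
471,316,.1796 [553.   98.7]
346,492,.1796 [504.2  42. ]
464,492,.1796 [543.6  35.9]
405,410,.1796 [528.7  70.2]
530,291,.067 [595.1  63.8]
```

drive_tool(
  targets=[
    {"xyz": [-0.12, 0.38, -3], "grip": 3, "twist": 0},
    {"xyz": [-0.12, 0.38, -6], "grip": 3, "twist": 0},
    {"xyz": [-0.12, 0.38, -8], "grip": 3, "twist": 0},
    {"xyz": [-0.12, 0.38, -8.6], "grip": 3, "twist": 0},
    {"xyz": [-0.12, 0.38, -8.6], "grip": 3, "twist": 0},
  ],
)

```text
clock: 18.3
tool_pos: [0.5275, 0.0744, 0.1126]
orientation: [[0.988, -0.155, -0.0], [-0.155, -0.988, -0.0], [-0.0, 0.0, -1.0]]
wrist_force: [0.2, 0.1, -0.4]
grip_width: 0.0377
```

```bash
python3 look.py w11 .077
```

```text
[527.9  74.5 113.2] 18.35 toolx -8.9 grip 38.0 F [-0.6 -0.1 -0.9] j [ -5.  15. 104.  -0.  60.   4.]
3731 [485. 164.] w [562.7 143.6] [564.5 140. ] edges 10.5 16.2 78.2
```

View pics/w11.png

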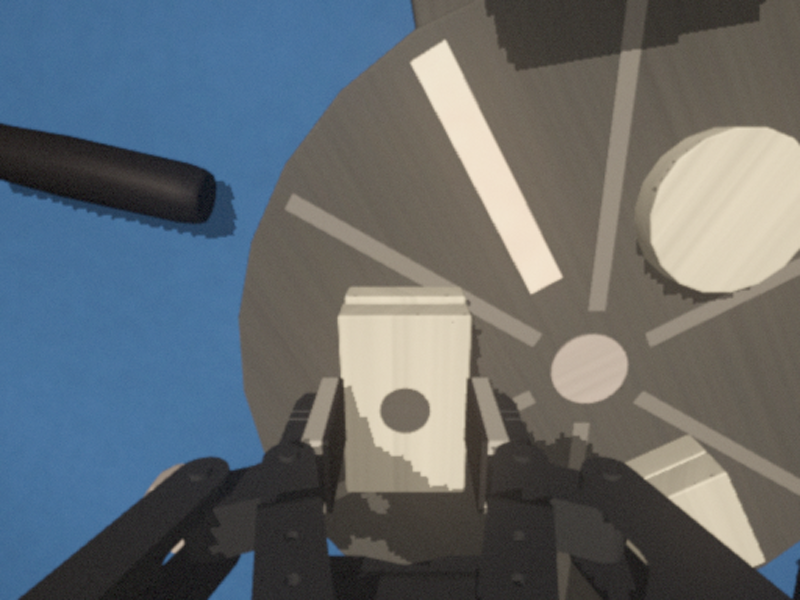

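drive_tool(
  targets=[
    {"xyz": [0, 0, -0.2], "grip": 3, "twist": 0},
    {"xyz": [0, 0, -0.4], "grip": 3, "twist": 0},
    {"xyz": [0, 0, -0.45], "grip": 3, "twist": 0},
    {"xyz": [0, 0, -0.45], "grip": 3, "twist": 0},
  ],
)

```text
clock: 18.85
tool_pos: [0.5273, 0.0752, 0.1081]
orientation: [[0.988, -0.154, 0.0], [-0.154, -0.988, -0.0], [0.0, 0.0, -1.0]]
wrist_force: [-0.2, 0.6, 0.0]
grip_width: 0.0379
```

Not clearly touching yet; go 0.5 mm lower, then release and squeeze pad + cover together.

drive_tool(
  targets=[
    {"xyz": [0, 0, -0.05], "grip": 3, "twist": 0},
    {"xyz": [0, 0, -0.08], "grip": 3, "twist": 0},
  ],
)

```text
clock: 19.1
tool_pos: [0.5274, 0.0752, 0.1079]
orientation: [[0.988, -0.154, 0.0], [-0.154, -0.988, -0.0], [0.0, 0.0, -1.0]]
wrist_force: [-3.3, 0.7, 8.2]
grip_width: 0.0379
```

drive_tool(
  targets=[
    {"xyz": [0, 0, 0], "grip": 5.5, "twist": 0},
    {"xyz": [0, 0, 0], "grip": 6, "twist": 0},
    {"xyz": [0, 0, -0.6], "grip": 6, "twist": 0},
    {"xyz": [0, 0, -1.3], "grip": 6, "twist": 0},
    {"xyz": [0, 0, -1.3], "grip": 6, "twist": 0},
  ],
  newtons=20,
)

```text
clock: 19.73
tool_pos: [0.5265, 0.0752, 0.0931]
orientation: [[0.988, -0.154, -0.002], [-0.154, -0.988, 0.0], [-0.002, 0.0, -1.0]]
wrist_force: [0.2, 0.4, -0.0]
grip_width: 0.0601
```

drive_tool(
  targets=[
    {"xyz": [0, 0, 0], "grip": 4.2, "twist": 0},
    {"xyz": [0, 0, 0], "grip": 3.5, "twist": 0},
    {"xyz": [0, 0, 0], "grip": 3.5, "twist": 0},
    {"xyz": [0, 0, 0], "grip": 3.5, "twist": 0},
  ],
)

```text
clock: 20.23
tool_pos: [0.5277, 0.0751, 0.0944]
orientation: [[0.988, -0.154, 0.001], [-0.154, -0.988, -0.0], [0.001, -0.0, -1.0]]
wrist_force: [2.1, -1.3, -1.2]
grip_width: 0.0399
```

drive_tool(
  targets=[
    {"xyz": [0, 0, 0], "grip": 6, "twist": 0},
    {"xyz": [0, 0, 0], "grip": 8.5, "twist": 0},
    {"xyz": [0, 0, 4], "grip": 8.5, "twist": 0},
    {"xyz": [0, 0, 5], "grip": 8.5, "twist": 10},
    {"xyz": [0, 0, 5], "grip": 8.5, "twist": 20},
  ],
)

```text
clock: 20.85
tool_pos: [0.528, 0.0751, 0.1457]
orientation: [[0.98, 0.198, 0.002], [0.198, -0.98, -0.0], [0.002, 0.001, -1.0]]
wrist_force: [-1.4, -0.8, -0.7]
grip_width: 0.0847
```

drive_tool(
  targets=[
    {"xyz": [0, 0, 0], "grip": 8.5, "twist": 10},
    {"xyz": [0, 0, 0], "grip": 8.5, "twist": 20},
    {"xyz": [0, 0, 0], "grip": 8.5, "twist": 30},
    {"xyz": [0, 0, 0], "grip": 8.5, "twist": 40},
    {"xyz": [0, 0, 0], "grip": 8.5, "twist": 50},
  ],
)

```text
clock: 21.48
tool_pos: [0.527, 0.0752, 0.1442]
orientation: [[0.478, 0.878, -0.0], [0.878, -0.478, 0.0], [-0.0, -0.0, -1.0]]
wrist_force: [-0.1, -0.1, 0.2]
grip_width: 0.0852
```

drive_tool(
  targets=[
    {"xyz": [0, 0, 0], "grip": 8.5, "twist": 10},
    {"xyz": [0, 0, 0], "grip": 8.5, "twist": 19.8},
    {"xyz": [0, 0, 0], "grip": 8.5, "twist": 19.8},
  ],
)

```text
clock: 21.85
tool_pos: [0.5271, 0.0752, 0.1441]
orientation: [[0.159, 0.987, -0.0], [0.987, -0.159, 0.0], [-0.0, -0.0, -1.0]]
wrist_force: [-0.2, -0.0, 0.4]
grip_width: 0.0849
```

```bash
python3 look.py w12 .089
```

```text
[527.1  75.2 144.2] 21.9 toolx 80.7 grip 85.1 F [-0.7  0.   0.3] j [ -5.  13. 104.   0.  64. -85.]
1495 [562. 392.] w [550.8 134. ] [551.8 132.4] edges 73.6 111.1 9.6
```

View pics/w12.png

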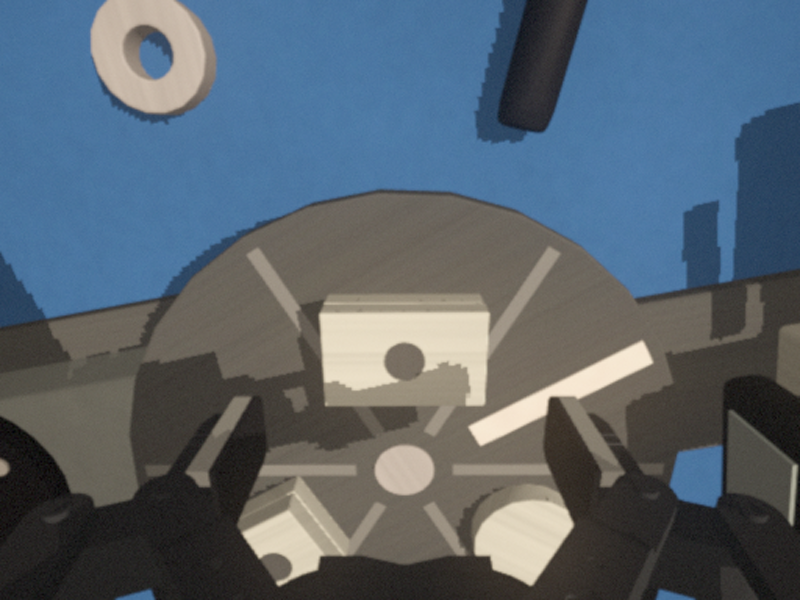

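drive_tool(
  targets=[
    {"xyz": [0, 0, -3], "grip": 8.5, "twist": 0},
    {"xyz": [0, 0, -5], "grip": 8.5, "twist": 0},
    {"xyz": [0, 0, -5], "grip": 7, "twist": 0},
    {"xyz": [0, 0, -5], "grip": 6, "twist": 0},
    {"xyz": [0, 0, -5], "grip": 6, "twist": 0},
  ],
)

```text
clock: 22.52
tool_pos: [0.5271, 0.0747, 0.0946]
orientation: [[0.159, 0.987, -0.0], [0.987, -0.159, -0.001], [-0.001, -0.0, -1.0]]
wrist_force: [-1.6, -4.1, -2.6]
grip_width: 0.0634
```

drive_tool(
  targets=[
    {"xyz": [0, 0, 0], "grip": 6, "twist": 0},
    {"xyz": [0, 0, 0], "grip": 6, "twist": 0},
  ],
)

```text
clock: 22.78
tool_pos: [0.5271, 0.0747, 0.0945]
orientation: [[0.158, 0.987, -0.0], [0.987, -0.158, -0.001], [-0.001, -0.0, -1.0]]
wrist_force: [-3.7, -4.6, -1.0]
grip_width: 0.0635
```

drive_tool(
  targets=[
    {"xyz": [0, 0, 0], "grip": 7.5, "twist": 0},
    {"xyz": [0, 0, 0], "grip": 8.5, "twist": 0},
    {"xyz": [0, 0, 4], "grip": 8.5, "twist": 0},
    {"xyz": [0, 0, 8], "grip": 8.5, "twist": 0},
    {"xyz": [0, 0, 12], "grip": 8.5, "twist": 0},
  ],
)

```text
clock: 23.4
tool_pos: [0.5275, 0.0754, 0.2159]
orientation: [[0.158, 0.987, 0.001], [0.987, -0.158, 0.0], [0.001, 0.001, -1.0]]
wrist_force: [0.6, 0.4, 0.2]
grip_width: 0.0851
```

```bash
python3 look.py w13 .089
```

```text
[530.5  75.4 221.9] 23.45 toolx 80.9 grip 85.1 F [3.2 0.9 4.5] j [ -5.   7. 100.   0.  72. -86.]
3044 [403. 300.] w [527.6  74.6] [527.9  74.5] edges 62.3 80.9 38.0
1078 [524. 333.] w [556.  135.5] [556.4 134.3] edges 77.4 110.8 10.5
1748 [500. 452.] w [628.9 115.8] [629.4 116. ] edges 45.4 80.9 45.4
1511 [305. 464.] w [619.4   1.2] [6.198e+02 6.000e-01] edges 47.0 110.0 43.0
```

View pics/w13.png

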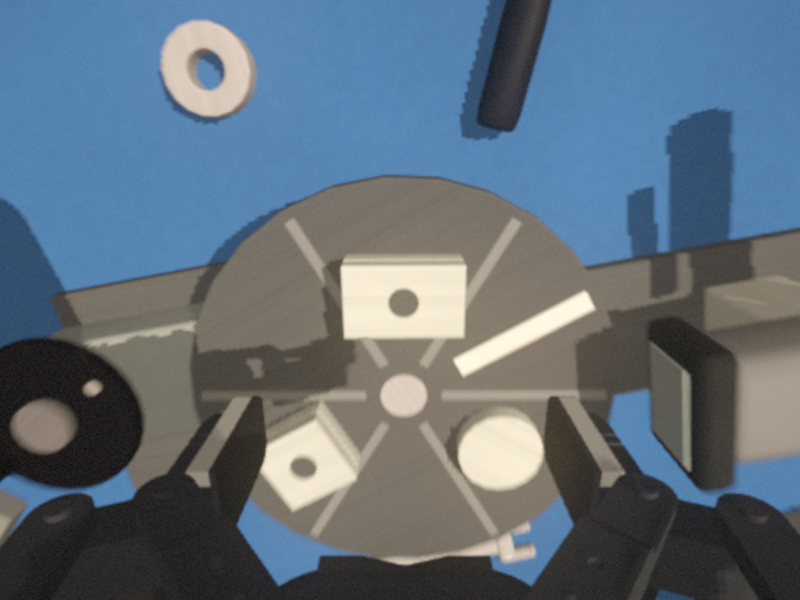

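drive_tool(
  targets=[
    {"xyz": [1, -6, 0], "grip": 8.5, "twist": 2},
    {"xyz": [2, -12, 0], "grip": 8.5, "twist": 4},
    {"xyz": [3, -18, 0], "grip": 8.5, "twist": 6},
    {"xyz": [4, -23, 0], "grip": 8.5, "twist": 9},
    {"xyz": [4, -23, 0], "grip": 8.5, "twist": 9},
  ],
)

```text
clock: 24.08
tool_pos: [0.568, -0.1584, 0.2144]
orientation: [[0.006, 1.0, 0.002], [1.0, -0.006, -0.001], [-0.001, 0.002, -1.0]]
wrist_force: [0.4, 0.7, -0.4]
grip_width: 0.0849
```

```bash
python3 look.py w14 .086
```

```text
[ 567.5 -156.3  214.1] 24.125 toolx 89.7 grip 85.3 F [-0.7  1.  -0.2] j [ -27.   14.   92.    0.   73. -117.]
2177 [545. 266.] w [550.8 -86.4] [559.  -84.9] edges 46.0 91.5 63.5
1035 [438. 304.] w [ 571.  -141.2] [ 571.1 -141.3] edges 29.9 136.2 29.3
526 [783. 330.] w [586.9  44.8] [586.4  43.6] edges 18.2 89.6 25.2
2286 [693. 385.] w [619.5   2.4] [620.4   3.1] edges 47.7 109.7 46.9
```

View pics/w14.png

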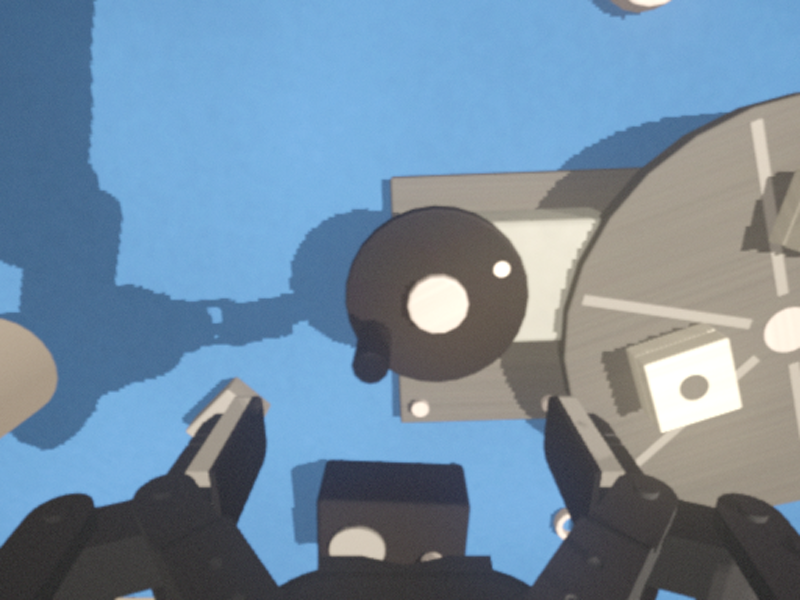

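```bash
python3 pt.py w14 438,305,.086 437,293,.082 371,363,.126 502,269,.082 373,325,.084
```

```text
438,305,.086 [ 571.4 -141.1]
437,293,.082 [ 566.1 -141.4]
371,363,.126 [ 585.6 -174.3]
502,269,.082 [ 553.1 -107.5]
373,325,.084 [ 583.4 -175.9]
```

drive_tool(
  targets=[
    {"xyz": [1.86, -1.9, -4], "grip": 6.5, "twist": 0},
    {"xyz": [1.86, -1.9, -7], "grip": 5, "twist": 0},
    {"xyz": [1.86, -1.9, -9.7], "grip": 5, "twist": 0},
    {"xyz": [1.86, -1.9, -9.7], "grip": 3, "twist": 0},
    {"xyz": [1.86, -1.9, -9.7], "grip": 1, "twist": 0},
  ],
  newtons=40,
)

```text
clock: 24.75
tool_pos: [0.5865, -0.1743, 0.118]
orientation: [[0.0, 1.0, 0.001], [1.0, -0.0, -0.003], [-0.003, 0.001, -1.0]]
wrist_force: [1.4, 0.8, -13.9]
grip_width: 0.0166
```

drive_tool(
  targets=[
    {"xyz": [0, 0, 0], "grip": 1, "twist": 0},
    {"xyz": [0, 0, 0], "grip": 1, "twist": 0},
    {"xyz": [0, 0, 0], "grip": 1, "twist": 0},
  ],
)

```text
clock: 25.12
tool_pos: [0.5865, -0.1742, 0.1179]
orientation: [[0.001, 1.0, 0.002], [1.0, -0.001, -0.001], [-0.001, 0.002, -1.0]]
wrist_force: [3.5, -3.5, -8.7]
grip_width: 0.0169
```

```bash
python3 look.py w15 .086
```

```text
[ 586.5 -174.3  118. ] 25.175 toolx 89.9 grip 17.0 F [ 2.  -4.  -9.3] j [ -28.   24.   93.   -0.   64. -118.]
4177 [666. 277.] w [546.8 -92.1] [557.3 -88.7] edges 41.8 91.8 60.8
2614 [504. 348.] w [ 571.3 -141.4] [ 571.6 -141.4] edges 30.1 138.2 30.1
```

View pics/w15.png

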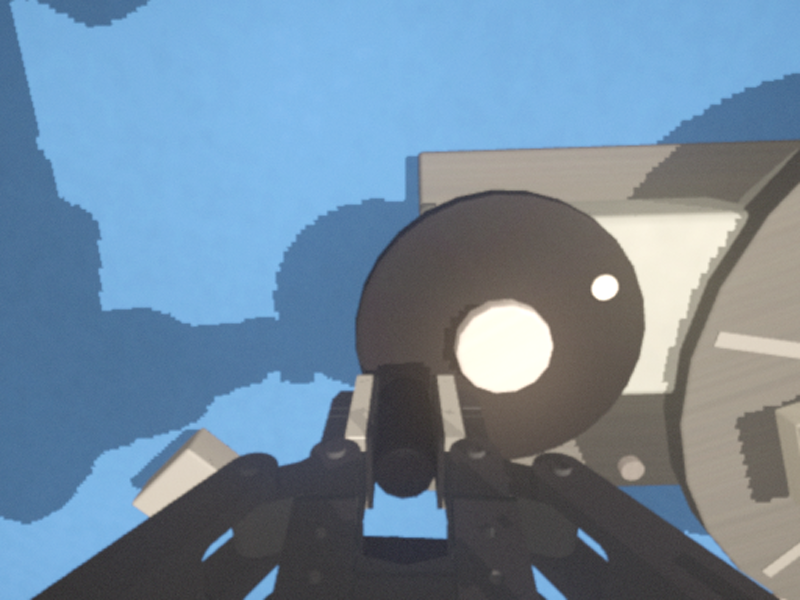

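```bash
python3 pt.py w15 404,470,.126 504,348,.086 605,287,.082
```

```text
404,470,.126 [ 588.6 -174.5]
504,348,.086 [ 571.3 -141.5]
605,287,.082 [ 551.5 -109.1]
```

```bash
cat > circ.py <<'E'
import numpy as np,sys
a=float(sys.argv[1]);st=float(sys.argv[2]);n=int(sys.argv[3])
u=lambda d:3.8*np.array([np.cos(np.radians(d)),np.sin(np.radians(d))])
for c in range(n):
    print("from %.0f:"%a," ".join("[%.2f, %.2f, 0]"%tuple(u(a+st*i)-u(a)) for i in range(1,6)),"to %.0f"%(a+5*st)); a+=5*st
E
python3 circ.py -62 30 7
```

```text
from -62: [1.44, 1.34, 0] [2.01, 3.22, 0] [1.57, 5.14, 0] [0.23, 6.58, 0] [-1.65, 7.15, 0] to 88
from 88: [-1.92, -0.44, 0] [-3.36, -1.78, 0] [-3.93, -3.67, 0] [-3.49, -5.58, 0] [-2.15, -7.02, 0] to 238
from 238: [1.88, -0.58, 0] [3.80, -0.13, 0] [5.24, 1.21, 0] [5.81, 3.09, 0] [5.37, 5.01, 0] to 388
from 388: [-1.34, 1.44, 0] [-3.22, 2.01, 0] [-5.14, 1.57, 0] [-6.58, 0.23, 0] [-7.15, -1.65, 0] to 538
from 538: [0.44, -1.92, 0] [1.78, -3.36, 0] [3.67, -3.93, 0] [5.58, -3.49, 0] [7.02, -2.15, 0] to 688
from 688: [0.58, 1.88, 0] [0.13, 3.80, 0] [-1.21, 5.24, 0] [-3.09, 5.81, 0] [-5.01, 5.37, 0] to 838
from 838: [-1.44, -1.34, 0] [-2.01, -3.22, 0] [-1.57, -5.14, 0] [-0.23, -6.58, 0] [1.65, -7.15, 0] to 988
```

drive_tool(
  targets=[
    {"xyz": [1.44, 1.34, 0], "twist": 0, "grip": 1},
    {"xyz": [2.01, 3.22, 0], "twist": 0, "grip": 1},
    {"xyz": [1.57, 5.14, 0], "twist": 0, "grip": 1},
    {"xyz": [0.23, 6.58, 0], "twist": 0, "grip": 1},
    {"xyz": [-1.65, 7.15, 0], "twist": 0, "grip": 1},
  ],
)

```text
clock: 25.8
tool_pos: [0.5699, -0.1034, 0.118]
orientation: [[0.001, 1.0, 0.003], [1.0, -0.001, -0.004], [-0.004, 0.003, -1.0]]
wrist_force: [4.0, -18.4, -13.7]
grip_width: 0.0169
```

```bash
python3 look.py w16 .086
```

```text
[ 567.7 -103.5  117.9] 25.85 toolx 90.0 grip 16.8 F [-2.  -8.1 -7.6] j [ -22.   20.   98.   -0.   62. -112.]
687 [792. 293.] w [535.6  19.5] [537.2  19.6] edges 4.3 90.0 41.1
3168 [467. 301.] w [538.4 -83.6] [542.4 -84.3] edges 44.3 91.5 33.2
677 [288. 366.] w [ 561.4 -142.8] [ 561.2 -142.7] edges 25.5 90.0 10.5
2058 [744. 538.] w [633.8  25.9] [637.3  26. ] edges 25.3 148.4 50.0
```

View pics/w16.png

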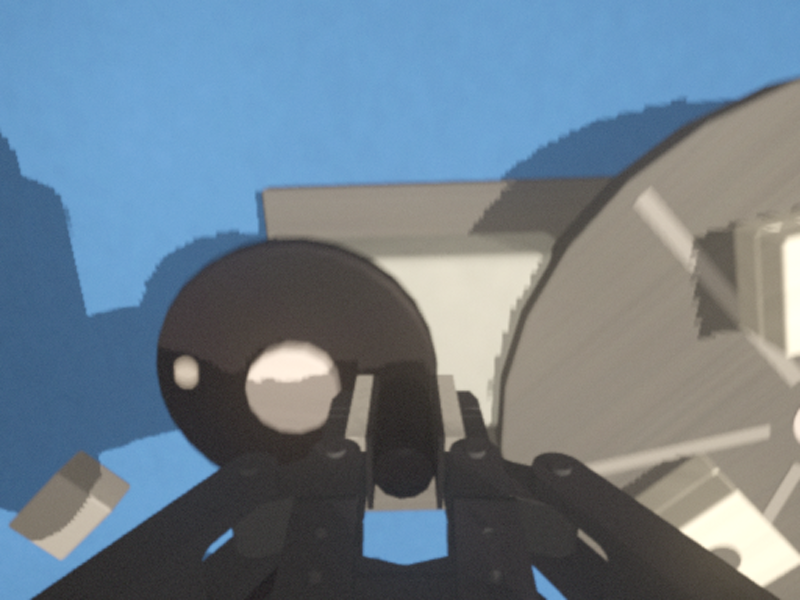

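drive_tool(
  targets=[
    {"xyz": [-1.92, -0.44, 0], "twist": 0, "grip": 1},
    {"xyz": [-3.36, -1.78, 0], "twist": 0, "grip": 1},
    {"xyz": [-3.93, -3.67, 0], "twist": 0, "grip": 1},
    {"xyz": [-3.49, -5.58, 0], "twist": 0, "grip": 1},
    {"xyz": [-2.15, -7.02, 0], "twist": 0, "grip": 1},
  ],
)

```text
clock: 26.48
tool_pos: [0.5451, -0.1729, 0.1181]
orientation: [[0.001, 1.0, -0.006], [1.0, -0.001, -0.0], [-0.0, -0.006, -1.0]]
wrist_force: [-5.6, 2.4, -0.4]
grip_width: 0.017
```

drive_tool(
  targets=[
    {"xyz": [1.88, -0.58, 0], "twist": 0, "grip": 1},
    {"xyz": [3.8, -0.13, 0], "twist": 0, "grip": 1},
    {"xyz": [5.24, 1.21, 0], "twist": 0, "grip": 1},
    {"xyz": [5.81, 3.09, 0], "twist": 0, "grip": 1},
    {"xyz": [5.37, 5.01, 0], "twist": 0, "grip": 1},
  ],
)

```text
clock: 27.1
tool_pos: [0.6009, -0.1235, 0.118]
orientation: [[0.001, 1.0, -0.002], [1.0, -0.001, -0.003], [-0.003, -0.002, -1.0]]
wrist_force: [-14.1, -13.2, 1.3]
grip_width: 0.0166
```

drive_tool(
  targets=[
    {"xyz": [-1.34, 1.44, 0], "twist": 0, "grip": 1},
    {"xyz": [-3.22, 2.01, 0], "twist": 0, "grip": 1},
    {"xyz": [-5.14, 1.57, 0], "twist": 0, "grip": 1},
    {"xyz": [-6.58, 0.23, 0], "twist": 0, "grip": 1},
    {"xyz": [-7.15, -1.65, 0], "twist": 0, "grip": 1},
  ],
)

```text
clock: 27.72
tool_pos: [0.5293, -0.1368, 0.1181]
orientation: [[0.0, 1.0, -0.001], [1.0, -0.0, 0.003], [0.003, -0.001, -1.0]]
wrist_force: [3.8, 5.7, -5.4]
grip_width: 0.0167
```

```bash
python3 look.py w17 .086
```

```text
[ 529.2 -139.5  118. ] 27.775 toolx 89.9 grip 16.6 F [-3.2  1.  -2.9] j [ -27.   16.  102.    0.   61. -117.]
1884 [694.  26.] w [419.3 -58.5] [419.9 -57.3] edges 33.0 90.0 13.9
3303 [758. 524.] w [587.1  -3. ] [594.5  -3.9] edges 34.9 89.8 62.4
595 [394. 509.] w [ 579.6 -141. ] [ 579.1 -140.3] edges 18.1 171.3 21.5
```

View pics/w17.png

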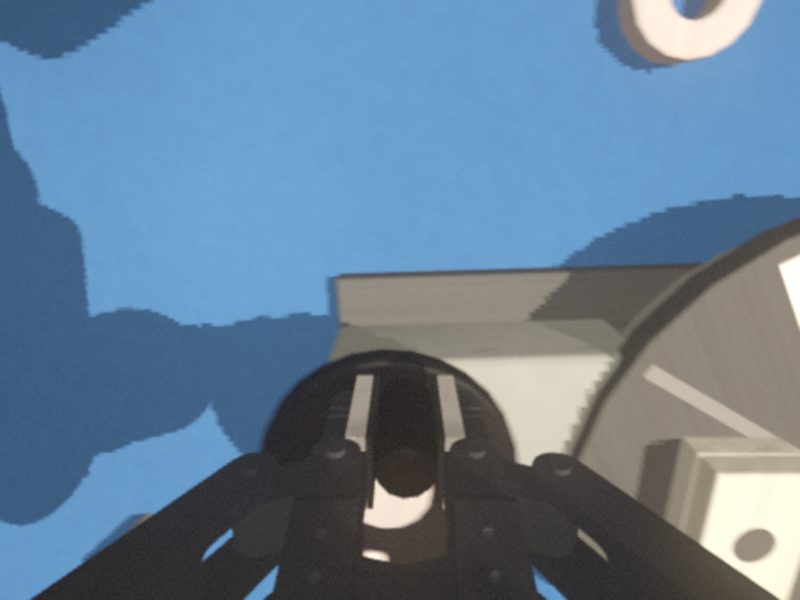

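drive_tool(
  targets=[
    {"xyz": [0.44, -1.92, 0], "twist": 0, "grip": 1},
    {"xyz": [1.78, -3.36, 0], "twist": 0, "grip": 1},
    {"xyz": [3.67, -3.93, 0], "twist": 0, "grip": 1},
    {"xyz": [5.58, -3.49, 0], "twist": 0, "grip": 1},
    {"xyz": [7.02, -2.15, 0], "twist": 0, "grip": 1},
  ],
)

```text
clock: 28.4
tool_pos: [0.6, -0.1614, 0.118]
orientation: [[0.003, 1.0, -0.002], [1.0, -0.003, -0.001], [-0.001, -0.002, -1.0]]
wrist_force: [-12.8, 0.9, 4.5]
grip_width: 0.0167
```

drive_tool(
  targets=[
    {"xyz": [0.58, 1.88, 0], "twist": 0, "grip": 1},
    {"xyz": [0.13, 3.8, 0], "twist": 0, "grip": 1},
    {"xyz": [-1.21, 5.24, 0], "twist": 0, "grip": 1},
    {"xyz": [-3.09, 5.81, 0], "twist": 0, "grip": 1},
    {"xyz": [-5.01, 5.37, 0], "twist": 0, "grip": 1},
  ],
)

```text
clock: 29.02
tool_pos: [0.5516, -0.1068, 0.1182]
orientation: [[0.001, 1.0, 0.005], [1.0, -0.001, -0.002], [-0.002, 0.005, -1.0]]
wrist_force: [9.5, -8.4, -13.7]
grip_width: 0.017
```

```bash
python3 circ.py 838 15 1; python3 circ.py 838 13 1; python3 look.py w18 .086
```

```text
from 838: [-0.81, -0.58, 0] [-1.44, -1.34, 0] [-1.85, -2.24, 0] [-2.01, -3.22, 0] [-1.92, -4.21, 0] to 913
from 838: [-0.71, -0.49, 0] [-1.29, -1.12, 0] [-1.71, -1.87, 0] [-1.96, -2.70, 0] [-2.01, -3.55, 0] to 903
[ 549.7 -107.9  118.1] 29.075 toolx 90.0 grip 16.8 F [ 1.4 -4.3 -8.3] j [ -23.   18.  100.   -0.   62. -113.]
1537 [781. 328.] w [529.4  15.9] [528.7  14.4] edges 13.1 89.9 42.9
2548 [632. 426.] w [566.4 -27.2] [566.5 -26.2] edges 12.1 176.9 75.3
656 [745. 565.] w [629.4  26.2] [631.9  29.2] edges 7.5 158.3 55.2
```

View pics/w18.png

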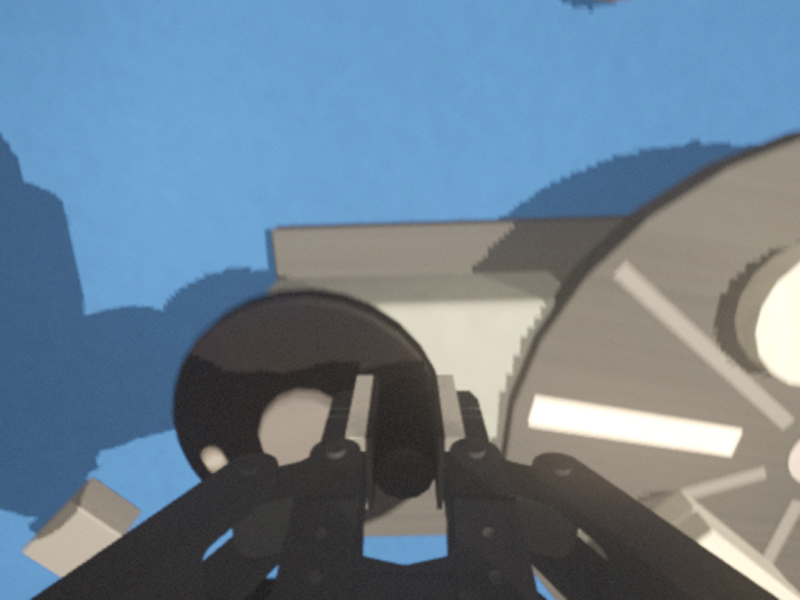

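drive_tool(
  targets=[
    {"xyz": [-0.71, -0.49, 0], "twist": 0, "grip": 1},
    {"xyz": [-1.29, -1.12, 0], "twist": 0, "grip": 1},
    {"xyz": [-1.71, -1.87, 0], "twist": 0, "grip": 1},
    {"xyz": [-1.96, -2.7, 0], "twist": 0, "grip": 1},
    {"xyz": [-2.01, -3.55, 0], "twist": 0, "grip": 1},
  ],
)

```text
clock: 29.7
tool_pos: [0.5292, -0.1404, 0.118]
orientation: [[0.001, 1.0, -0.002], [1.0, -0.001, 0.003], [0.003, -0.002, -1.0]]
wrist_force: [-5.5, 5.1, 3.2]
grip_width: 0.0168
```

drive_tool(
  targets=[
    {"xyz": [0, 0, 0], "twist": 0, "grip": 1},
    {"xyz": [0, 0, 0], "twist": 0, "grip": 1},
  ],
)

```text
clock: 29.95
tool_pos: [0.5292, -0.1415, 0.118]
orientation: [[0.001, 1.0, -0.002], [1.0, -0.001, 0.001], [0.001, -0.002, -1.0]]
wrist_force: [-6.8, 1.1, 1.7]
grip_width: 0.0172
```

```bash
cat > ang.py <<'E'
from h import *
sc=snap("scene"); sd=snap("side")
for n,f in (("scene",sc),("side",sd)):
    # zoom crop for viewing
    c=(0,0)
    pass
cv2.imwrite("pics/%s.png"%__import__("sys").argv[1],np.hstack([cv2.resize(sc["img"][110:250,200:360],(400,350),interpolation=cv2.INTER_CUBIC),cv2.resize(sd["img"][140:330,120:310],(400,350),interpolation=cv2.INTER_CUBIC)])[:,:,::-1])
E
python3 look.py w19 .086; python3 ang.py s19
```

```text
[ 529.2 -141.5  118. ] 30.0 toolx 90.0 grip 16.8 F [-5.2  0.6  1. ] j [ -27.   17.  102.   -0.   62. -117.]
2000 [708.  27.] w [419.4 -59.3] [420.2 -58. ] edges 34.2 89.9 14.7
3216 [554. 396.] w [531.9 -90.5] [537.2 -92.2] edges 49.5 91.5 37.8
822 [404. 508.] w [ 579.1 -142.1] [ 578.  -142.2] edges 25.2 89.9 20.7
1520 [723. 506.] w [578.4 -22.8] [578.7 -25.3] edges 60.4 91.3 11.6
```

View pics/w19.png

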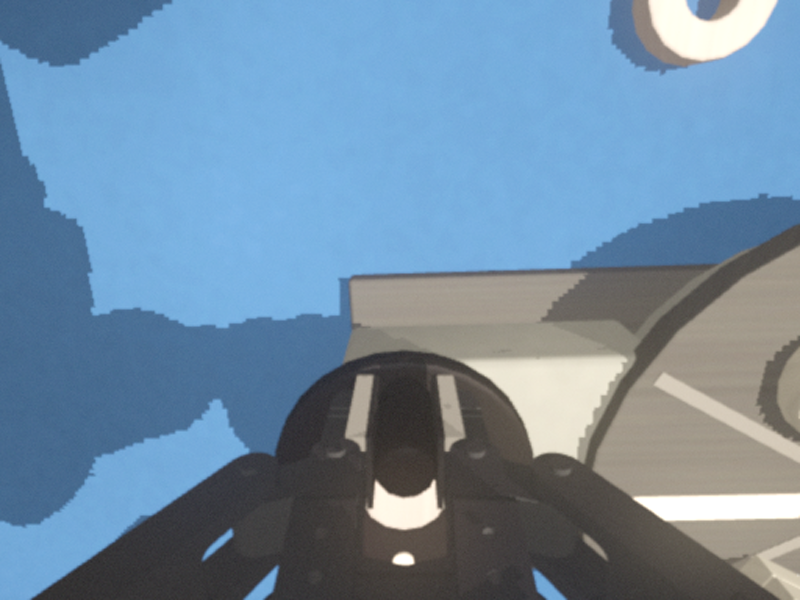

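View pics/s19.png

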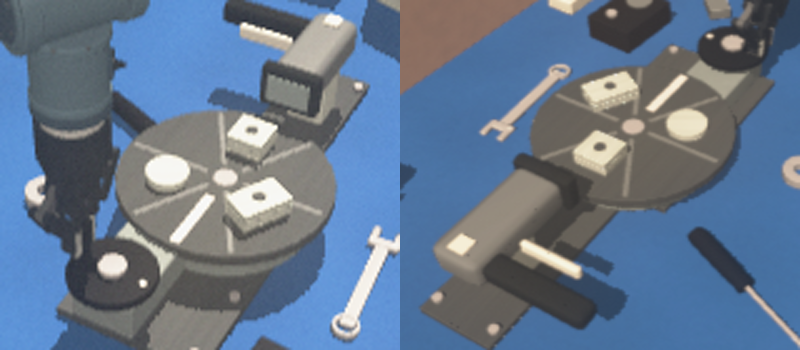

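```bash
python3 - <<'E'
from h import *
import pickle
f=pickle.load(open("w19.pkl","rb"));k=1/1.5625
for a,b,z in [((645,497),(790,494),.065),((655,520),(790,518),.065),((355,276),(560,269),.01),((360,325),(600,320),.02)]: print(edgefit(f,np.array(a)*k,np.array(b)*k,z=z,half=4))
E
```

```text
(np.float64(91.31), 0.32, 40, array([591.1, -40.4]), array([589.7,  20.4]))
(np.float64(91.19), 0.31, 39, array([604.1, -34.1]), array([602.8,  23.7]))
(np.float64(91.9), 0.32, 40, array([ 509.6, -165.1]), array([506.3, -68. ]))
(np.float64(91.46), 0.38, 38, array([ 532.1, -162.5]), array([529.2, -50. ]))
```

drive_tool(
  targets=[
    {"xyz": [0, -0.2, 0], "twist": 0, "grip": 1},
    {"xyz": [0, -0.2, 0], "twist": 0, "grip": 1},
    {"xyz": [0, -0.2, 0], "twist": 0, "grip": 4},
    {"xyz": [0, -0.2, 0], "twist": 0, "grip": 5},
    {"xyz": [0, -0.2, 4], "twist": 0, "grip": 6},
  ],
)

```text
clock: 30.72
tool_pos: [0.5285, -0.1433, 0.1554]
orientation: [[0.002, 1.0, -0.005], [1.0, -0.002, 0.003], [0.003, -0.005, -1.0]]
wrist_force: [-0.1, -0.2, 0.8]
grip_width: 0.0598
```

drive_tool(
  targets=[
    {"xyz": [0, 4, 6], "twist": 0, "grip": 8.5},
    {"xyz": [-1, 10, 12], "twist": 0, "grip": 8.5},
    {"xyz": [-2, 16, 14], "twist": 0, "grip": 8.5},
    {"xyz": [-3, 22, 14], "twist": 0, "grip": 8.5},
    {"xyz": [-3, 27, 14], "twist": 0, "grip": 8.5},
  ],
)

```text
clock: 31.35
tool_pos: [0.5012, 0.1131, 0.2987]
orientation: [[0.002, 1.0, 0.004], [1.0, -0.002, 0.0], [0.0, 0.004, -1.0]]
wrist_force: [-0.4, 0.4, -0.3]
grip_width: 0.0851
```

drive_tool(
  targets=[
    {"xyz": [0, 1, 0], "twist": 0, "grip": 8.5},
    {"xyz": [0, 1, 0], "twist": 0, "grip": 8.5},
  ],
)

```text
clock: 31.6
tool_pos: [0.501, 0.1218, 0.2967]
orientation: [[-0.001, 1.0, 0.001], [1.0, 0.001, -0.0], [-0.0, 0.001, -1.0]]
wrist_force: [0.8, -0.4, -0.9]
grip_width: 0.0847
```

```bash
python3 look.py w20 .089
```

```text
[501.1 120.8 296.5] 31.65 toolx 89.9 grip 85.2 F [-0.1 -0.9  0.4] j [  0.   1.  98.  -0.  81. -90.]
1170 [215.  95.] w [396.2   5.6] [396.6   5.6] edges 38.4 90.0 39.1
777 [282. 297.] w [525.7  36.3] [529.6  34.9] edges 40.9 127.3 48.0
1243 [418. 381.] w [591.3 131.7] [592.7 131.5] edges 44.1 90.0 45.2
637 [229. 373.] w [584.7  -7.3] [584.7  -7.3] edges 79.1 91.6 11.7
1060 [297. 453.] w [654.1  37.5] [654.3  34.1] edges 39.6 154.7 60.1
722 [324. 514.] w [712.3  56. ] [715.4  55.1] edges 117.2 92.8 22.5
```

View pics/w20.png

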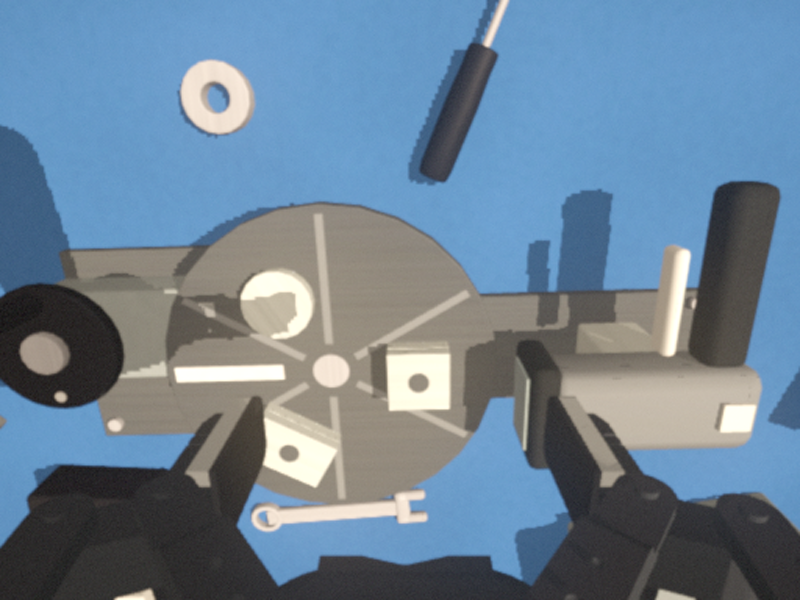

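```bash
python3 pt.py w20 418.5,382.5,.089 330,371,.067; python3 - <<'E'
from h import *
import pickle
f=pickle.load(open("w20.pkl","rb"));k=1/1.5625
for a,b,z in [((178,368),(282,366),.065),((178,381),(282,379),.065),((70,250),(200,246),.01),((485,296),(650,290),.01),((565,446),(740,446),.1),((702,300),(720,195),.1),((750,355),(776,195),.1),((388,349),(388,405),.089),((449,349),(449,405),.089)]: print(edgefit(f,np.array(a)*k,np.array(b)*k,z=z,half=4))
E
```

```text
418.5,382.5,.089 [592.6 131.9]
330,371,.067 [594.3  63.3]
(np.float64(91.63), 0.35, 40, array([591.4, -56.1]), array([589. ,  25.6]))
(np.float64(91.92), 0.32, 40, array([605. , -58.1]), array([602.3,  24.6]))
(np.float64(92.01), 0.35, 39, array([ 509.3, -158.4]), array([505.5, -49.1]))
(np.float64(91.71), 0.36, 35, array([548.1, 190.8]), array([543.9, 332.3]))
(np.float64(90.82), 0.6, 27, array([639.2, 241.5]), array([637.3, 371.9]))
(np.float64(-178.48), 0.12, 40, array([523.9, 317.5]), array([454.4, 315.7]))
(np.float64(-178.49), 0.21, 40, array([564.6, 360.5]), array([455.6, 357.6]))
(np.float64(2.1), 0.34, 40, array([565.7, 107.5]), array([611.5, 109.2]))
(np.float64(1.62), 0.11, 40, array([565.6, 153.9]), array([611.5, 155.2]))
```

```bash
python3 - <<'E'
from h import *
import pickle
f=pickle.load(open("w20.pkl","rb"));k=1/1.5625
for nm,a,b,z in [("bar right top",(752,340),(776,200),.11),("bar left bot",(700,320),(719,200),.09),("trig left",(655,340),(665,255),.09),("trig right",(676,345),(689,260),.11)]: print(nm,edgefit(f,np.array(a)*k,np.array(b)*k,z=z,half=3))
E
python3 pt.py w20 748,183,.1 748,183,.115 735,360,.115 678,248,.1 678,248,.11 668,352,.11
```

```text
bar right top (np.float64(-178.5), 0.27, 40, array([549.1, 352.5]), array([457.3, 350. ]))
bar left bot (np.float64(-177.67), 0.1, 40, array([542.3, 326.3]), array([458.9, 322.9]))
trig left (np.float64(-179.44), 0.34, 33, array([557.5, 296.7]), array([495.8, 296.1]))
trig right (np.float64(-178.36), 0.24, 40, array([553.1, 304. ]), array([494.5, 302.3]))
748,183,.1 [447.7 335.6]
748,183,.115 [446.3 325.4]
735,360,.115 [561.9 342.5]
678,248,.1 [488.9 299.4]
678,248,.11 [486.7 293.7]
668,352,.11 [558.3 299.7]
```

drive_tool(
  targets=[
    {"xyz": [0, 6, -2], "twist": 1.9, "grip": 8.5},
    {"xyz": [0, 12, -5], "twist": 1.9, "grip": 8.5},
    {"xyz": [-0.1, 18, -8], "twist": 1.9, "grip": 8.5},
    {"xyz": [-0.1, 20.7, -10], "twist": 1.9, "grip": 8.5},
    {"xyz": [-0.1, 20.7, -10], "twist": 1.9, "grip": 8.5},
  ],
)

```text
clock: 32.28
tool_pos: [0.499, 0.3281, 0.1932]
orientation: [[-0.032, 0.999, -0.005], [0.999, 0.032, -0.002], [-0.002, -0.005, -1.0]]
wrist_force: [0.8, 0.1, -0.3]
grip_width: 0.0852
```

```bash
python3 look.py w21 .11
```

```text
[500.  327.3 194.8] 32.325 toolx 91.8 grip 84.6 F [-0.3 -0.4  0.3] j [ 22.  17.  92.  -0.  72. -70.]
831 [ 42. 486.] w [586.3 151.6] [586.7 150.9] edges 43.1 106.0 17.9
560 [431. 543.] w [614.9 345.1] [616.1 345.7] edges 23.0 91.9 21.3
```

View pics/w21.png

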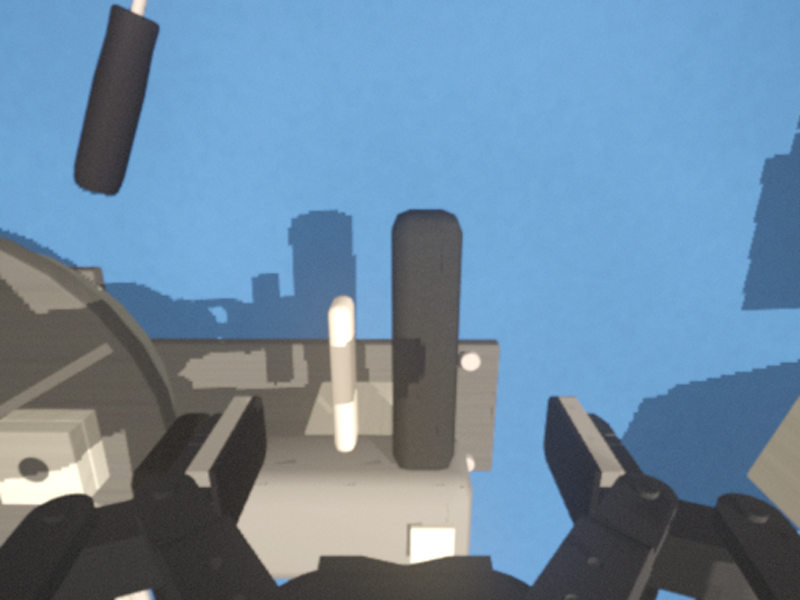

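```bash
python3 pt.py w21 393,330,.105 461,330,.105 331,330,.1 356,330,.1 343,296,.11 427,211,.11
```

```text
393,330,.105 [499.9 322.7]
461,330,.105 [498.9 353.2]
331,330,.1 [502.8 294. ]
356,330,.1 [502.4 305.5]
343,296,.11 [482.9 300.9]
427,211,.11 [445.5 335.3]
```

drive_tool(
  targets=[
    {"xyz": [0, 0, -4], "twist": 0, "grip": 8.5},
    {"xyz": [0, 0, -7], "twist": 0, "grip": 8.5},
    {"xyz": [0, 0, -8.3], "twist": 0, "grip": 8.5},
    {"xyz": [0, 0, -8.3], "twist": 0, "grip": 8.5},
  ],
  newtons=40,
)

```text
clock: 32.83
tool_pos: [0.5005, 0.3271, 0.1135]
orientation: [[-0.03, 1.0, -0.0], [1.0, 0.03, -0.0], [-0.0, -0.0, -1.0]]
wrist_force: [-0.7, 0.1, 1.2]
grip_width: 0.0852
```

```bash
python3 look.py w22 .11
```

```text
[501.  327.7 114.5] 32.875 toolx 91.7 grip 84.9 F [ 0.  0. -0.] j [ 22.  22.  95.  -0.  63. -70.]
565 [322. 539.] w [537.6 302.4] [535.8 302.2] edges 27.9 178.0 9.8
```

View pics/w22.png

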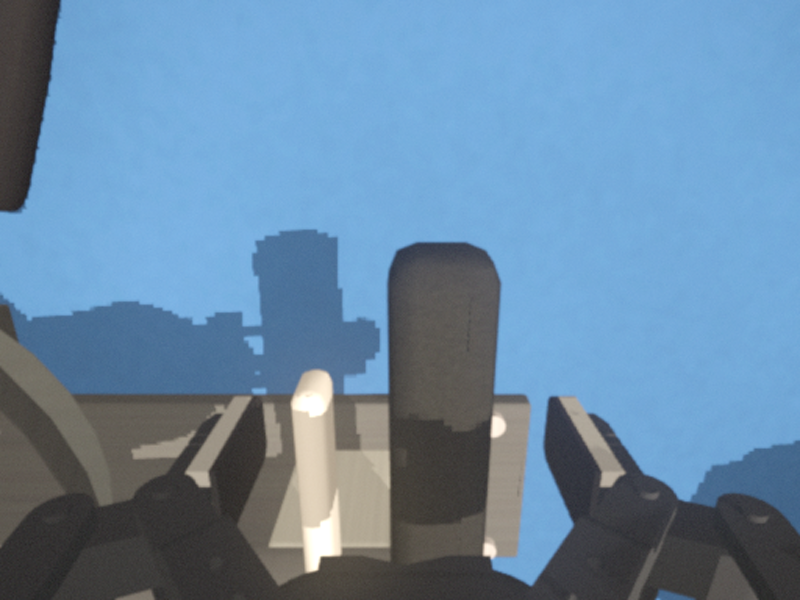

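drive_tool(
  targets=[
    {"xyz": [0, 0.1, 0], "twist": 0, "grip": 6.5},
    {"xyz": [0, 0.2, 0], "twist": 0, "grip": 5.5},
    {"xyz": [0, 0.3, 0], "twist": 0, "grip": 4.5},
    {"xyz": [0, 0.4, 0], "twist": 0, "grip": 3},
    {"xyz": [0, 0.4, 0], "twist": 0, "grip": 3},
  ],
  newtons=40,
)

```text
clock: 33.5
tool_pos: [0.501, 0.3318, 0.1155]
orientation: [[-0.032, 0.999, 0.002], [0.999, 0.032, -0.001], [-0.001, 0.002, -1.0]]
wrist_force: [-1.9, -6.0, 7.4]
grip_width: 0.0402
```

drive_tool(
  targets=[
    {"xyz": [0, 0, 0], "twist": 0, "grip": 3},
    {"xyz": [0, 0, 0], "twist": 0, "grip": 3},
    {"xyz": [0, 0, 0], "twist": 0, "grip": 3},
  ],
)

```text
clock: 33.88
tool_pos: [0.501, 0.3318, 0.1155]
orientation: [[-0.032, 0.999, 0.002], [0.999, 0.032, -0.001], [-0.001, 0.002, -1.0]]
wrist_force: [-1.5, -6.2, 7.9]
grip_width: 0.0402
```

```bash
python3 look.py w23 .11
```

```text
[501.  331.8 115.5] 33.925 toolx 91.8 grip 40.2 F [-1.8 -6.   8.1] j [ 22.  23.  94.  -0.  63. -69.]
```

View pics/w23.png

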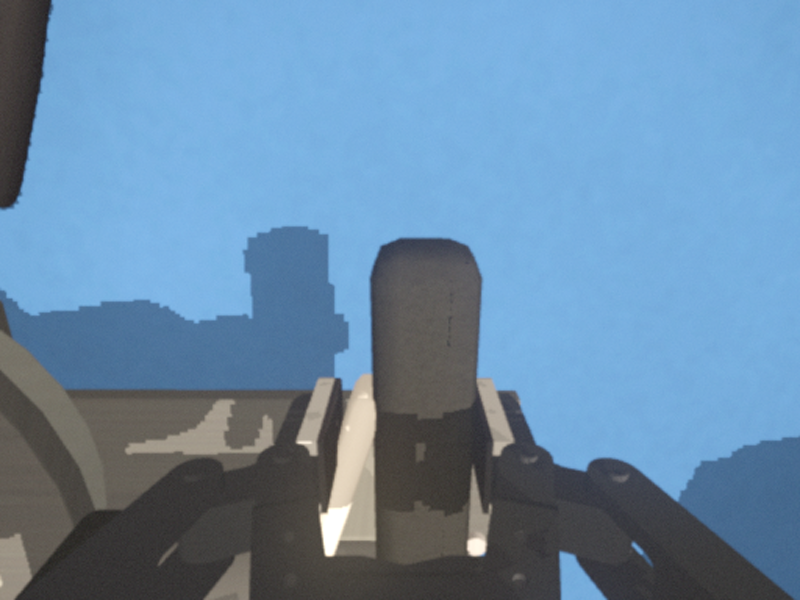

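drive_tool(
  targets=[
    {"xyz": [0, 0, 0], "twist": 0, "grip": 2.5},
    {"xyz": [0, 0, 0], "twist": 0, "grip": 2.5},
  ],
  newtons=60,
)

```text
clock: 34.17
tool_pos: [0.501, 0.3321, 0.1156]
orientation: [[-0.032, 0.999, 0.003], [0.999, 0.032, -0.001], [-0.001, 0.003, -1.0]]
wrist_force: [-1.7, -5.8, 7.8]
grip_width: 0.0396
```

drive_tool(
  targets=[
    {"xyz": [0, 0, 0], "twist": 0, "grip": 5},
    {"xyz": [0, -0.2, 0], "twist": 0, "grip": 6.5},
    {"xyz": [0, -0.4, 0], "twist": 0, "grip": 8.5},
    {"xyz": [0, -0.4, 0], "twist": 0, "grip": 8.5},
    {"xyz": [0, -0.4, 0], "twist": 0, "grip": 8.5},
  ],
  newtons=40,
)

```text
clock: 34.8
tool_pos: [0.5002, 0.3289, 0.1139]
orientation: [[-0.032, 0.999, 0.001], [0.999, 0.032, 0.001], [0.001, 0.001, -1.0]]
wrist_force: [0.3, -1.5, 0.7]
grip_width: 0.0854
```

```bash
python3 look.py w24 .11
```

```text
[500.1 328.8 113.8] 34.85 toolx 91.8 grip 85.3 F [-0.8  0.2  0.7] j [ 22.  22.  95.   0.  63. -70.]
635 [316. 540.] w [538.2 302.4] [536.4 302.3] edges 10.4 95.8 28.0
```

View pics/w24.png

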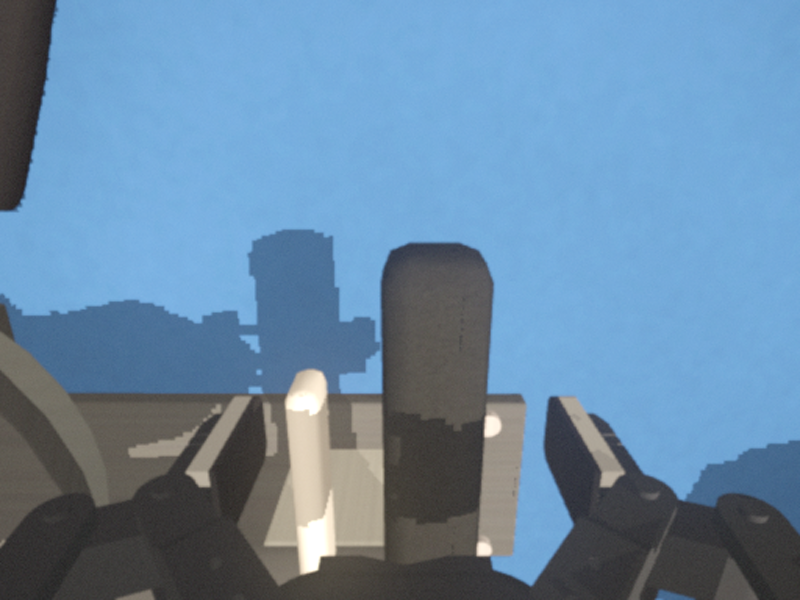

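drive_tool(
  targets=[
    {"xyz": [0, 0, 5], "twist": 0, "grip": 8.5},
    {"xyz": [0, 0, 10], "twist": 0, "grip": 8.5},
    {"xyz": [0.2, -6, 11], "twist": 0, "grip": 8.5},
    {"xyz": [0.6, -12, 11], "twist": 0, "grip": 8.5},
    {"xyz": [1, -18, 11], "twist": 0, "grip": 8.5},
  ],
)

```text
clock: 35.48
tool_pos: [0.51, 0.1472, 0.2241]
orientation: [[-0.033, 0.999, 0.002], [0.999, 0.033, 0.0], [0.0, 0.002, -1.0]]
wrist_force: [1.3, -0.7, 0.1]
grip_width: 0.0851
```

drive_tool(
  targets=[
    {"xyz": [0.4, -6, 0], "twist": -1, "grip": 8.5},
    {"xyz": [0.8, -12, 0], "twist": -1.9, "grip": 8.5},
    {"xyz": [1.2, -18, 0], "twist": -1.9, "grip": 8.5},
    {"xyz": [1.7, -24, 0], "twist": -1.9, "grip": 8.5},
    {"xyz": [2.1, -29.2, 0], "twist": -1.9, "grip": 8.5},
  ],
)

```text
clock: 36.1
tool_pos: [0.531, -0.1458, 0.2238]
orientation: [[0.002, 1.0, 0.001], [1.0, -0.002, -0.0], [-0.0, 0.001, -1.0]]
wrist_force: [-0.1, -0.8, 0.4]
grip_width: 0.085
```

drive_tool(
  targets=[
    {"xyz": [0, 0, -3], "twist": 0, "grip": 8.5},
    {"xyz": [0, 0, -4], "twist": 0, "grip": 6.5},
    {"xyz": [0, 0, -4], "twist": 0, "grip": 6.5},
  ],
)

```text
clock: 36.48
tool_pos: [0.5305, -0.1427, 0.1827]
orientation: [[0.001, 1.0, -0.002], [1.0, -0.001, 0.001], [0.001, -0.002, -1.0]]
wrist_force: [-0.2, -0.0, 0.1]
grip_width: 0.0648
```

```bash
python3 look.py w25 .086
```

```text
[ 531.  -142.8  183.6] 36.525 toolx 90.0 grip 64.8 F [-0.   0.2 -0.2] j [ -27.   12.  100.    0.   69. -117.]
1418 [643.  36.] w [411.8 -49.9] [411.8 -49.5] edges 35.8 89.9 24.9
3062 [753. 325.] w [532.7  20.2] [533.   19.1] edges 43.1 89.9 49.3
1077 [642. 421.] w [584.3 -23.7] [584.4 -24.2] edges 72.0 91.6 11.0
```

View pics/w25.png

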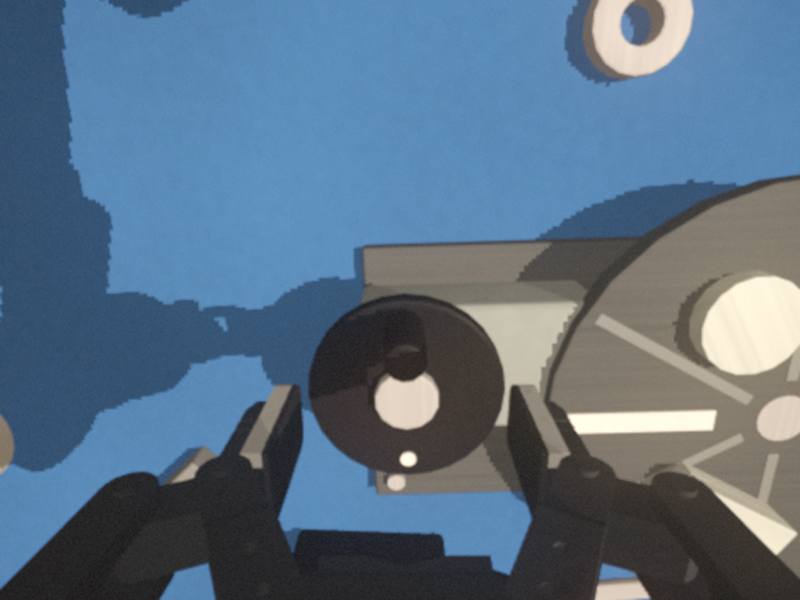

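```bash
python3 pt.py w25 405,360,.126 407,399,.086 408,459,.082
```

```text
405,360,.126 [ 531.3 -142.6]
407,399,.086 [ 571.4 -141.6]
408,459,.082 [ 609.3 -141.1]
```

drive_tool(
  targets=[
    {"xyz": [0.05, 0, -4], "twist": 0, "grip": 5},
    {"xyz": [0.05, 0, -6.5], "twist": 0, "grip": 5},
    {"xyz": [0.05, 0, -6.5], "twist": 0, "grip": 3},
    {"xyz": [0.05, 0, -6.5], "twist": 0, "grip": 1},
    {"xyz": [0.05, 0, -6.5], "twist": 0, "grip": 1},
  ],
  newtons=40,
)

```text
clock: 37.15
tool_pos: [0.5324, -0.1435, 0.12]
orientation: [[0.001, 1.0, 0.002], [1.0, -0.001, -0.001], [-0.001, 0.002, -1.0]]
wrist_force: [0.1, 2.4, 0.9]
grip_width: 0.0166
```

drive_tool(
  targets=[
    {"xyz": [0, 0, 0], "twist": 0, "grip": 1},
    {"xyz": [0, 0, 0], "twist": 0, "grip": 1},
  ],
)

```text
clock: 37.4
tool_pos: [0.5324, -0.1435, 0.1199]
orientation: [[0.001, 1.0, 0.002], [1.0, -0.001, -0.0], [-0.0, 0.002, -1.0]]
wrist_force: [0.3, 4.4, 6.0]
grip_width: 0.017
```

```bash
python3 circ.py 181 30 5
```

```text
from 181: [0.54, -1.89, 0] [1.96, -3.26, 0] [3.87, -3.73, 0] [5.76, -3.19, 0] [7.12, -1.78, 0] to 331
from 331: [0.48, 1.91, 0] [-0.07, 3.80, 0] [-1.48, 5.17, 0] [-3.39, 5.64, 0] [-5.28, 5.10, 0] to 481
from 481: [-1.37, -1.41, 0] [-1.84, -3.32, 0] [-1.30, -5.21, 0] [0.11, -6.58, 0] [2.02, -7.06, 0] to 631
from 631: [1.89, 0.54, 0] [3.26, 1.96, 0] [3.73, 3.87, 0] [3.19, 5.76, 0] [1.78, 7.12, 0] to 781
from 781: [-1.91, 0.48, 0] [-3.80, -0.07, 0] [-5.17, -1.48, 0] [-5.64, -3.39, 0] [-5.10, -5.28, 0] to 931
```

drive_tool(
  targets=[
    {"xyz": [0.54, -1.89, 0], "twist": 0, "grip": 1},
    {"xyz": [1.96, -3.26, 0], "twist": 0, "grip": 1},
    {"xyz": [3.87, -3.73, 0], "twist": 0, "grip": 1},
    {"xyz": [5.76, -3.19, 0], "twist": 0, "grip": 1},
    {"xyz": [7.12, -1.78, 0], "twist": 0, "grip": 1},
  ],
)

```text
clock: 38.02
tool_pos: [0.6026, -0.1626, 0.1198]
orientation: [[0.002, 1.0, -0.001], [1.0, -0.002, -0.002], [-0.002, -0.001, -1.0]]
wrist_force: [-13.1, 1.7, 13.1]
grip_width: 0.0165
```

drive_tool(
  targets=[
    {"xyz": [0.48, 1.91, 0], "twist": 0, "grip": 1},
    {"xyz": [-0.07, 3.8, 0], "twist": 0, "grip": 1},
    {"xyz": [-1.48, 5.17, 0], "twist": 0, "grip": 1},
    {"xyz": [-3.39, 5.64, 0], "twist": 0, "grip": 1},
    {"xyz": [-5.28, 5.1, 0], "twist": 0, "grip": 1},
  ],
)

```text
clock: 38.65
tool_pos: [0.5514, -0.1088, 0.12]
orientation: [[0.0, 1.0, 0.005], [1.0, -0.0, 0.001], [0.001, 0.005, -1.0]]
wrist_force: [7.0, 0.2, 0.8]
grip_width: 0.0169
```

drive_tool(
  targets=[
    {"xyz": [-1.37, -1.41, 0], "twist": 0, "grip": 1},
    {"xyz": [-1.84, -3.32, 0], "twist": 0, "grip": 1},
    {"xyz": [-1.3, -5.21, 0], "twist": 0, "grip": 1},
    {"xyz": [0.11, -6.58, 0], "twist": 0, "grip": 1},
    {"xyz": [2.02, -7.06, 0], "twist": 0, "grip": 1},
  ],
)

```text
clock: 39.28
tool_pos: [0.5702, -0.1804, 0.1198]
orientation: [[0.002, 1.0, -0.0], [1.0, -0.002, 0.002], [0.002, -0.0, -1.0]]
wrist_force: [-5.2, 15.6, 14.1]
grip_width: 0.017
```

```bash
python3 look.py w26 .086;python3 circ.py 781 24 1
```

```text
[ 572.4 -180.1  119.9] 39.325 toolx 89.9 grip 16.7 F [0.  7.5 8.3] j [ -29.   22.   94.    0.   64. -119.]
3706 [670. 316.] w [544.6 -93.3] [555.6 -90.4] edges 42.3 91.8 60.6
2304 [518. 392.] w [ 572.4 -141.1] [ 572.8 -140.9] edges 29.1 117.0 30.8
from 781: [-1.51, 0.46, 0] [-3.08, 0.27, 0] [-4.43, -0.54, 0] [-5.34, -1.84, 0] [-5.64, -3.39, 0] to 901
```

View pics/w26.png

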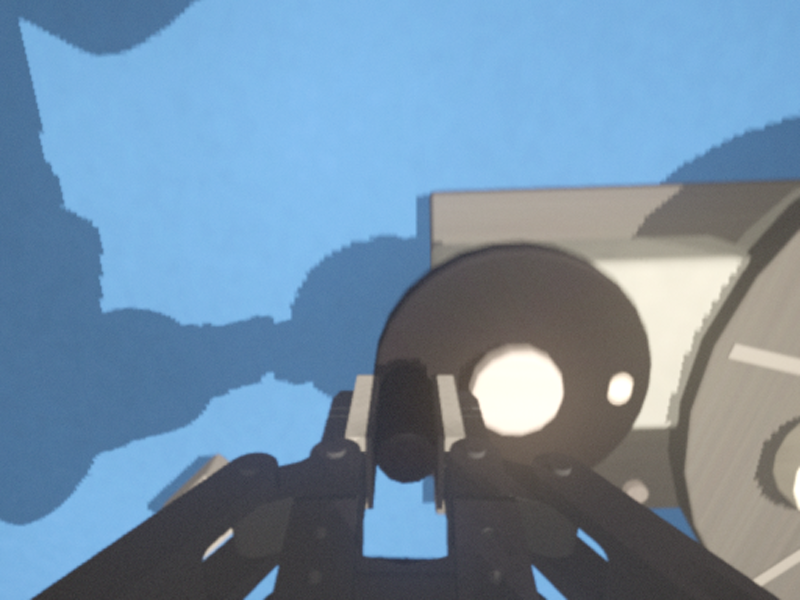

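drive_tool(
  targets=[
    {"xyz": [1.89, 0.54, 0], "twist": 0, "grip": 1},
    {"xyz": [3.26, 1.96, 0], "twist": 0, "grip": 1},
    {"xyz": [3.73, 3.87, 0], "twist": 0, "grip": 1},
    {"xyz": [3.19, 5.76, 0], "twist": 0, "grip": 1},
    {"xyz": [1.78, 7.12, 0], "twist": 0, "grip": 1},
  ],
)

```text
clock: 39.95
tool_pos: [0.5912, -0.1101, 0.12]
orientation: [[0.002, 1.0, 0.008], [1.0, -0.002, -0.002], [-0.002, 0.008, -1.0]]
wrist_force: [5.2, -3.0, -0.5]
grip_width: 0.0167
```

drive_tool(
  targets=[
    {"xyz": [-1.51, 0.46, 0], "twist": 0, "grip": 1},
    {"xyz": [-3.08, 0.27, 0], "twist": 0, "grip": 1},
    {"xyz": [-4.43, -0.54, 0], "twist": 0, "grip": 1},
    {"xyz": [-5.34, -1.84, 0], "twist": 0, "grip": 1},
    {"xyz": [-5.64, -3.39, 0], "twist": 0, "grip": 1},
  ],
)

```text
clock: 40.58
tool_pos: [0.5322, -0.1433, 0.12]
orientation: [[0.001, 1.0, 0.003], [1.0, -0.001, 0.0], [0.0, 0.003, -1.0]]
wrist_force: [7.5, 6.2, 0.5]
grip_width: 0.017
```

drive_tool(
  targets=[
    {"xyz": [0, -0.2, 0], "twist": 0, "grip": 1},
    {"xyz": [0, -0.2, 0], "twist": 0, "grip": 1},
  ],
)

```text
clock: 40.83
tool_pos: [0.5326, -0.1463, 0.1199]
orientation: [[0.002, 1.0, 0.003], [1.0, -0.002, -0.001], [-0.001, 0.003, -1.0]]
wrist_force: [0.5, 2.5, 7.0]
grip_width: 0.0167
```

```bash
python3 look.py w27 .086; python3 ang.py s27
```

```text
[ 532.6 -146.3  119.9] 40.875 toolx 89.9 grip 16.4 F [-0.4  0.6  7. ] j [ -28.   17.  102.   -0.   62. -118.]
1670 [720.  21.] w [421.4 -60.5] [422.2 -59.4] edges 31.9 89.8 12.1
3338 [567. 389.] w [533.9 -90.5] [540.7 -91.6] edges 50.7 91.6 43.5
746 [409. 496.] w [ 578.7 -145.1] [ 578.2 -145.8] edges 21.9 93.9 20.4
```

View pics/w27.png

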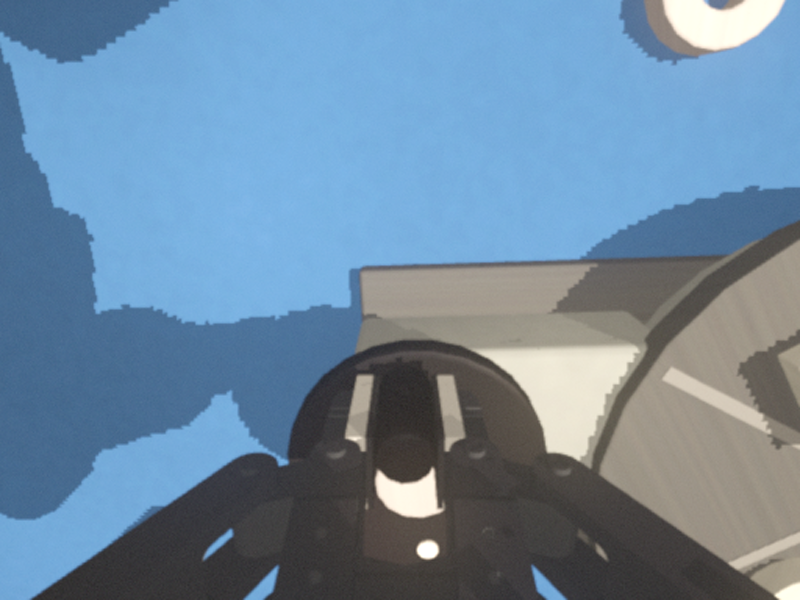

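View pics/s27.png

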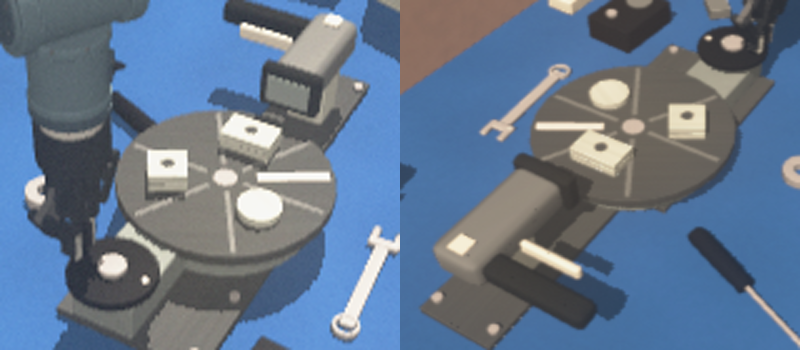

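```bash
python3 pt.py w27 404,459,.126 428,550,.082; python3 - <<'E'
from h import *
import pickle
f=pickle.load(open("w27.pkl","rb"));k=1/1.5625
for a,b,z in [((672,368),(765,418),.065),((664,378),(755,430),.065)]: print(edgefit(f,np.array(a)*k,np.array(b)*k,z=z,half=3))
E
```

```text
404,459,.126 [ 532.7 -146.6]
428,550,.082 [ 608.8 -137.3]
(np.float64(62.4), 0.23, 40, array([536. , -42.9]), array([557.6,  -1.6]))
(np.float64(62.32), 0.15, 40, array([541.5, -45.6]), array([563.1,  -4.3]))
```

drive_tool(
  targets=[
    {"xyz": [0, 0.15, 0], "twist": 0, "grip": 1},
    {"xyz": [0, 0.3, 0], "twist": 0, "grip": 1},
    {"xyz": [0, 0.3, 0], "twist": 0, "grip": 1},
  ],
)

```text
clock: 41.35
tool_pos: [0.5325, -0.1444, 0.1199]
orientation: [[0.001, 1.0, 0.002], [1.0, -0.001, -0.004], [-0.004, 0.002, -1.0]]
wrist_force: [-0.2, -3.9, 6.8]
grip_width: 0.0168
```

```bash
python3 look.py w28 .086
```

```text
[ 532.4 -144.3  119.9] 41.4 toolx 89.9 grip 16.6 F [-0.7 -4.   6.9] j [ -27.   17.  102.   -0.   61. -117.]
1697 [716.  21.] w [421.3 -59.8] [422.1 -58.7] edges 32.2 89.8 12.0
3363 [562. 390.] w [533.8 -90.3] [540.3 -91.9] edges 50.8 90.0 43.3
811 [406. 496.] w [ 578.6 -144.1] [ 577.7 -144.7] edges 21.8 93.9 21.0
```

View pics/w28.png

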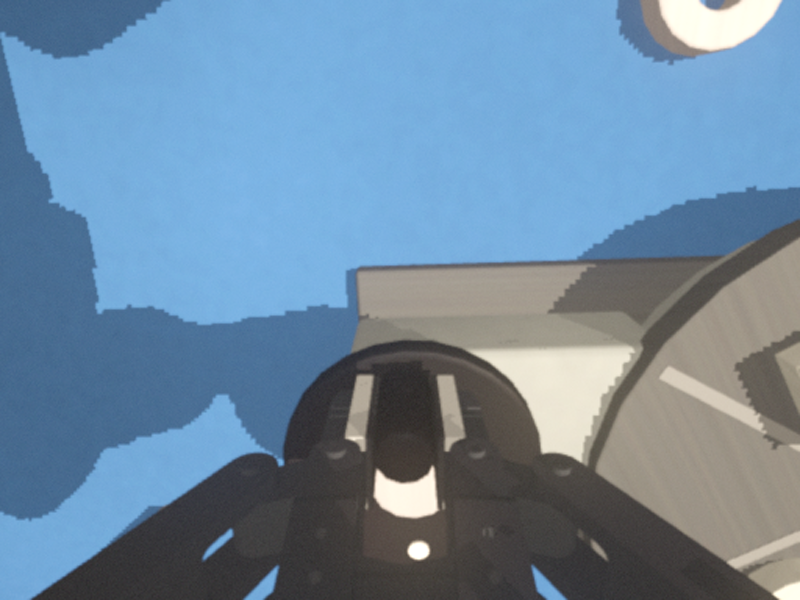

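drive_tool(
  targets=[
    {"xyz": [0, 0.15, 0], "twist": 0, "grip": 1},
    {"xyz": [0, 0.15, 0], "twist": 0, "grip": 1},
    {"xyz": [0, 0.15, 0], "twist": 0, "grip": 4},
    {"xyz": [0, 0.15, 0], "twist": 0, "grip": 5},
    {"xyz": [0, 0.15, 4], "twist": 0, "grip": 6},
  ],
)

```text
clock: 42.02
tool_pos: [0.5287, -0.1397, 0.1551]
orientation: [[0.002, 1.0, -0.008], [1.0, -0.001, 0.004], [0.004, -0.008, -1.0]]
wrist_force: [-0.2, -0.2, 0.3]
grip_width: 0.0599
```

drive_tool(
  targets=[
    {"xyz": [0, 4, 6], "twist": 0, "grip": 8.5},
    {"xyz": [-1, 10, 12], "twist": 0, "grip": 8.5},
    {"xyz": [-2, 16, 14], "twist": 0, "grip": 8.5},
    {"xyz": [-3, 22, 14], "twist": 0, "grip": 8.5},
    {"xyz": [-3, 27, 14], "twist": 0, "grip": 8.5},
  ],
)

```text
clock: 42.65
tool_pos: [0.5017, 0.1163, 0.2985]
orientation: [[0.002, 1.0, 0.002], [1.0, -0.002, 0.0], [0.0, 0.002, -1.0]]
wrist_force: [1.3, -0.3, -0.8]
grip_width: 0.0852
```

drive_tool(
  targets=[
    {"xyz": [0, 0, 0], "twist": 0, "grip": 8.5},
    {"xyz": [0, 0, 0], "twist": 0, "grip": 8.5},
  ],
)

```text
clock: 42.9
tool_pos: [0.5019, 0.1144, 0.297]
orientation: [[0.0, 1.0, -0.001], [1.0, -0.0, -0.001], [-0.001, -0.001, -1.0]]
wrist_force: [0.4, -0.3, -0.6]
grip_width: 0.0848
```

```bash
python3 look.py w29 .089
```

```text
[502.1 113.7 297. ] 42.95 toolx 89.9 grip 84.9 F [-0.1 -0.3 -0.3] j [ -0.   1.  98.  -0.  82. -90.]
1170 [225.  95.] w [396.5   4.2] [397.    4.3] edges 39.4 89.9 39.1
823 [288. 303.] w [530.8  32.8] [536.7  28.1] edges 45.9 124.8 47.0
1536 [427. 380.] w [591.1 130.9] [592.4 130.3] edges 38.1 90.0 63.1
547 [393. 443.] w [645.1 105.3] [646.4 106.2] edges 11.6 129.3 80.0
1125 [302. 443.] w [645.   34.6] [645.1  34.4] edges 47.3 90.0 48.0
722 [332. 514.] w [712.7  54.6] [715.7  53.8] edges 117.1 92.8 22.5
```

View pics/w29.png

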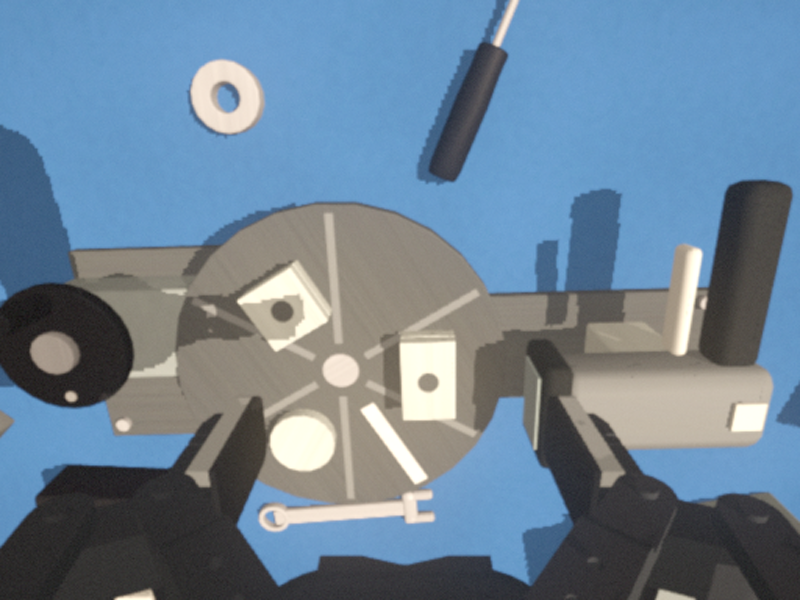

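```bash
python3 pt.py w29 428.5,382,.089 340.5,370.5,.067; python3 - <<'E'
from h import *
import pickle
f=pickle.load(open("w29.pkl","rb"));k=1/1.5625
for a,b,z in [((401,340),(401,418),.089),((455,340),(455,418),.089),((404,420),(452,420),.089),((404,335),(452,335),.089),((372,404),(424,480),.065),((363,409),(415,482),.065)]: print(edgefit(f,np.array(a)*k,np.array(b)*k,z=z,half=4))
E
```

```text
428.5,382,.089 [592.8 131.8]
340.5,370.5,.067 [594.4  63.9]
(np.float64(1.75), 0.33, 40, array([559.2, 110. ]), array([623.2, 111.9]))
(np.float64(1.84), 0.11, 40, array([559.2, 150.8]), array([623.3, 152.9]))
(np.float64(89.96), 0.1, 35, array([624.3, 113.6]), array([624.3, 150. ]))
(np.float64(89.95), 0.0, 39, array([560.1, 113.7]), array([560.1, 148.1]))
(np.float64(31.83), 0.18, 40, array([624.1,  89.2]), array([696. , 133.9]))
(np.float64(31.53), 0.17, 40, array([631.6,  78.3]), array([702.2, 121.6]))
```

drive_tool(
  targets=[
    {"xyz": [0, 6, -2], "twist": 1.9, "grip": 8.5},
    {"xyz": [0, 12, -5], "twist": 1.9, "grip": 8.5},
    {"xyz": [-0.1, 18, -8], "twist": 1.9, "grip": 8.5},
    {"xyz": [-0.2, 21.4, -10.2], "twist": 1.9, "grip": 8.5},
    {"xyz": [-0.2, 21.4, -10.2], "twist": 1.9, "grip": 8.5},
  ],
)

```text
clock: 43.58
tool_pos: [0.4989, 0.3285, 0.1918]
orientation: [[-0.033, 0.999, -0.006], [0.999, 0.032, -0.002], [-0.002, -0.006, -1.0]]
wrist_force: [0.1, -0.8, 0.1]
grip_width: 0.085
```

drive_tool(
  targets=[
    {"xyz": [0, 0, -4], "twist": 0, "grip": 8.5},
    {"xyz": [0, 0, -6], "twist": 0, "grip": 8.5},
    {"xyz": [0, 0, -6], "twist": 0, "grip": 8.5},
  ],
)

```text
clock: 43.95
tool_pos: [0.4998, 0.3265, 0.134]
orientation: [[-0.03, 1.0, -0.003], [1.0, 0.03, -0.002], [-0.002, -0.004, -1.0]]
wrist_force: [0.2, 0.9, -0.1]
grip_width: 0.0851
```

```bash
python3 look.py w30 .11
```

```text
[500.7 327.3 135.6] 44.0 toolx 91.7 grip 85.3 F [ 0.6 -0.6  0.2] j [ 22.  21.  94.  -0.  65. -70.]
746 [332. 509.] w [543.6 302.1] [543.7 302.1] edges 10.0 94.8 32.3
```

View pics/w30.png

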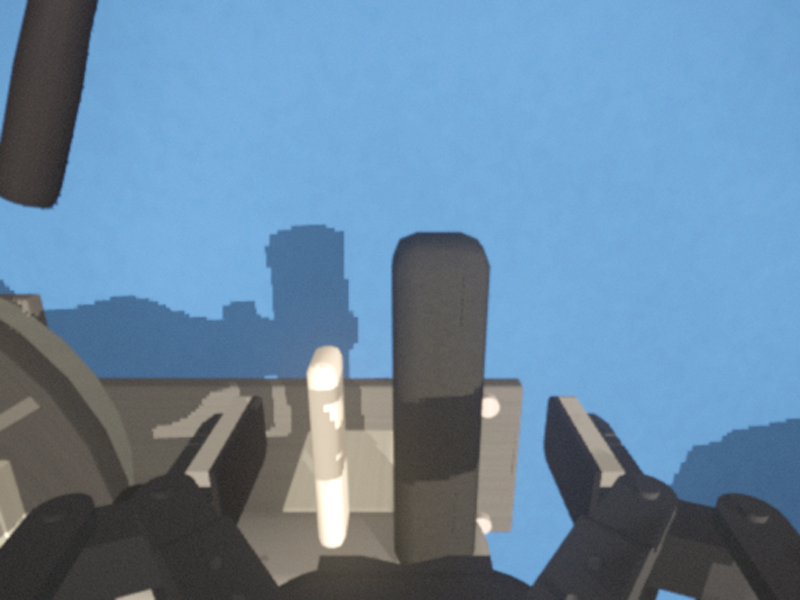

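drive_tool(
  targets=[
    {"xyz": [0, 0, -1.5], "twist": 0, "grip": 8.5},
    {"xyz": [0, 0, -2.2], "twist": 0, "grip": 8.5},
    {"xyz": [0, 0.1, -2.2], "twist": 0, "grip": 6.5},
    {"xyz": [0, 0.2, -2.2], "twist": 0, "grip": 5.5},
    {"xyz": [0, 0.4, -2.2], "twist": 0, "grip": 4.5},
  ],
  newtons=40,
)

```text
clock: 44.62
tool_pos: [0.5008, 0.3313, 0.1145]
orientation: [[-0.032, 0.999, 0.001], [0.999, 0.032, -0.003], [-0.003, 0.001, -1.0]]
wrist_force: [-1.0, -8.4, 4.8]
grip_width: 0.0449
```

drive_tool(
  targets=[
    {"xyz": [0, 0, 0], "twist": 0, "grip": 3},
    {"xyz": [0, 0, 0], "twist": 0, "grip": 3},
    {"xyz": [0, 0, 0], "twist": 0, "grip": 3},
    {"xyz": [0, 0, 0], "twist": 0, "grip": 3},
  ],
  newtons=50,
)

```text
clock: 45.12
tool_pos: [0.5009, 0.3319, 0.115]
orientation: [[-0.032, 1.0, 0.001], [1.0, 0.032, -0.001], [-0.001, 0.001, -1.0]]
wrist_force: [-1.5, -5.1, 7.0]
grip_width: 0.0399
```

```bash
python3 look.py w31 .11
```

```text
[500.9 331.9 115. ] 45.175 toolx 91.8 grip 39.9 F [-0.8 -4.2  7.1] j [ 22.  23.  94.  -0.  63. -69.]
```

View pics/w31.png

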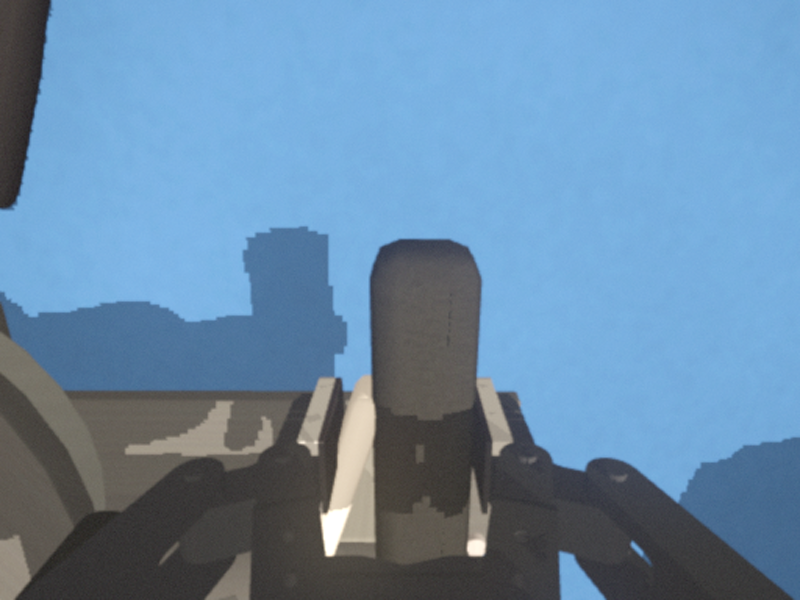

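Same fully squeezed picture. Release, lift and return to the crank.

drive_tool(
  targets=[
    {"xyz": [0, 0, 0], "twist": 0, "grip": 5},
    {"xyz": [0, -0.2, 0], "twist": 0, "grip": 6.5},
    {"xyz": [0, -0.4, 0], "twist": 0, "grip": 8.5},
    {"xyz": [0, -0.4, 0], "twist": 0, "grip": 8.5},
    {"xyz": [0, -0.4, 0], "twist": 0, "grip": 8.5},
  ],
  newtons=40,
)

```text
clock: 45.8
tool_pos: [0.5005, 0.3289, 0.114]
orientation: [[-0.032, 0.999, 0.001], [0.999, 0.032, 0.001], [0.001, 0.001, -1.0]]
wrist_force: [0.5, 0.1, -0.0]
grip_width: 0.0849
```

drive_tool(
  targets=[
    {"xyz": [0, 0, 5], "twist": 0, "grip": 8.5},
    {"xyz": [0, 0, 10], "twist": 0, "grip": 8.5},
    {"xyz": [0.2, -6, 11], "twist": 0, "grip": 8.5},
    {"xyz": [0.6, -12, 11], "twist": 0, "grip": 8.5},
    {"xyz": [1, -18, 11], "twist": 0, "grip": 8.5},
  ],
)

```text
clock: 46.42
tool_pos: [0.5104, 0.1473, 0.2244]
orientation: [[-0.033, 0.999, 0.002], [0.999, 0.033, 0.0], [0.0, 0.002, -1.0]]
wrist_force: [1.3, 0.2, -0.0]
grip_width: 0.0849
```

drive_tool(
  targets=[
    {"xyz": [0.4, -6, 0], "twist": -1, "grip": 8.5},
    {"xyz": [0.8, -12, 0], "twist": -1.9, "grip": 8.5},
    {"xyz": [1.2, -18, 0], "twist": -1.9, "grip": 8.5},
    {"xyz": [1.7, -24, 0], "twist": -1.9, "grip": 8.5},
    {"xyz": [2.1, -29.2, 0], "twist": -1.9, "grip": 8.5},
  ],
)

```text
clock: 47.05
tool_pos: [0.5314, -0.1457, 0.2241]
orientation: [[0.002, 1.0, 0.001], [1.0, -0.002, -0.0], [-0.0, 0.001, -1.0]]
wrist_force: [0.6, -0.4, -0.4]
grip_width: 0.0854
```

drive_tool(
  targets=[
    {"xyz": [0, 0, -3], "twist": 0, "grip": 8.5},
    {"xyz": [0, 0, -4], "twist": 0, "grip": 6.5},
    {"xyz": [0, 0, -4], "twist": 0, "grip": 6.5},
  ],
)

```text
clock: 47.42
tool_pos: [0.5308, -0.1426, 0.1829]
orientation: [[0.001, 1.0, -0.002], [1.0, -0.001, 0.001], [0.001, -0.002, -1.0]]
wrist_force: [0.8, -0.2, 0.0]
grip_width: 0.0649
```

```bash
python3 look.py w32 .086; python3 ang.py s32
```

```text
[ 531.4 -142.8  183.9] 47.475 toolx 90.0 grip 65.1 F [-0.2 -0.3 -0.1] j [ -27.   12.   99.    0.   69. -117.]
1762 [640.  36.] w [412.2 -50.6] [412.4 -49.6] edges 37.6 89.9 25.5
2456 [760. 335.] w [538.2  24.6] [538.3  29.4] edges 44.2 120.7 45.5
987 [407. 401.] w [ 572.8 -141.7] [ 573.2 -141.8] edges 29.3 95.9 27.2
606 [780. 417.] w [582.5  44.8] [582.3  43.9] edges 20.0 89.9 24.9
502 [739. 502.] w [634.   35.6] [632.8  35.6] edges 13.1 146.1 41.5
```

View pics/w32.png

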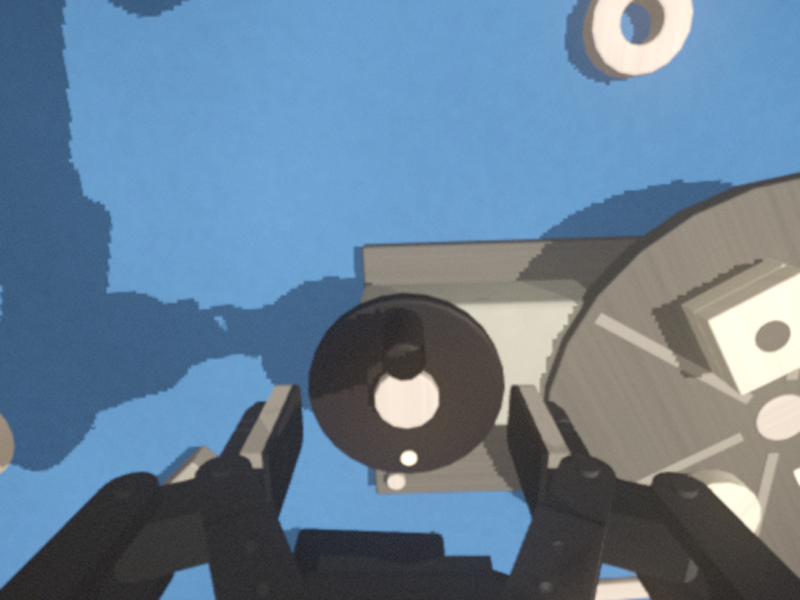

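View pics/s32.png

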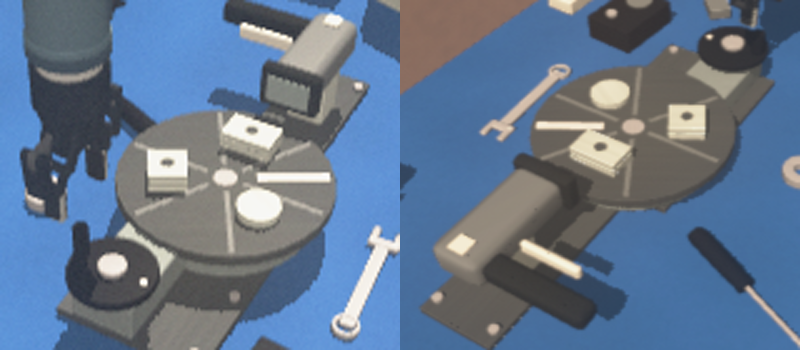

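drive_tool(
  targets=[
    {"xyz": [0.05, 0, -4], "twist": 0, "grip": 5},
    {"xyz": [0.05, 0, -6.5], "twist": 0, "grip": 5},
    {"xyz": [0.05, 0, -6.5], "twist": 0, "grip": 3},
    {"xyz": [0.05, 0, -6.5], "twist": 0, "grip": 1},
    {"xyz": [0.05, 0, -6.5], "twist": 0, "grip": 1},
  ],
  newtons=40,
)

```text
clock: 48.2
tool_pos: [0.5326, -0.1436, 0.12]
orientation: [[0.001, 1.0, 0.002], [1.0, -0.001, -0.001], [-0.001, 0.002, -1.0]]
wrist_force: [-0.2, 1.9, 0.2]
grip_width: 0.0171
```

drive_tool(
  targets=[
    {"xyz": [0, 0, 0], "twist": 0, "grip": 1},
    {"xyz": [0, 0, 0], "twist": 0, "grip": 1},
  ],
)

```text
clock: 48.45
tool_pos: [0.5326, -0.1436, 0.1199]
orientation: [[0.001, 1.0, 0.002], [1.0, -0.001, -0.0], [-0.0, 0.002, -1.0]]
wrist_force: [-1.0, 3.0, 6.7]
grip_width: 0.0168
```

drive_tool(
  targets=[
    {"xyz": [0.54, -1.89, 0], "twist": 0, "grip": 1},
    {"xyz": [1.96, -3.26, 0], "twist": 0, "grip": 1},
    {"xyz": [3.87, -3.73, 0], "twist": 0, "grip": 1},
    {"xyz": [5.76, -3.19, 0], "twist": 0, "grip": 1},
    {"xyz": [7.12, -1.78, 0], "twist": 0, "grip": 1},
  ],
)

```text
clock: 49.08
tool_pos: [0.6029, -0.1625, 0.1199]
orientation: [[0.002, 1.0, -0.002], [1.0, -0.002, -0.002], [-0.002, -0.002, -1.0]]
wrist_force: [-13.1, 1.6, 12.8]
grip_width: 0.017
```

drive_tool(
  targets=[
    {"xyz": [0.48, 1.91, 0], "twist": 0, "grip": 1},
    {"xyz": [-0.07, 3.8, 0], "twist": 0, "grip": 1},
    {"xyz": [-1.48, 5.17, 0], "twist": 0, "grip": 1},
    {"xyz": [-3.39, 5.64, 0], "twist": 0, "grip": 1},
    {"xyz": [-5.28, 5.1, 0], "twist": 0, "grip": 1},
  ],
)

```text
clock: 49.7
tool_pos: [0.5517, -0.1088, 0.12]
orientation: [[0.0, 1.0, 0.005], [1.0, -0.0, 0.001], [0.001, 0.005, -1.0]]
wrist_force: [6.8, 0.2, 0.7]
grip_width: 0.0168
```

```bash
python3 circ.py 481 12 1; python3 look.py w33 .086
```

```text
from 481: [-0.63, -0.48, 0] [-1.16, -1.08, 0] [-1.54, -1.77, 0] [-1.77, -2.53, 0] [-1.84, -3.32, 0] to 541
[ 549.7 -110.3  120. ] 49.75 toolx 90.0 grip 17.2 F [-2.3  5.   8. ] j [ -23.   18.  100.    0.   62. -113.]
4792 [699. 460.] w [582.5  -1.5] [ 5.85e+02 -3.00e-01] edges 47.3 -178.8 51.9
```

drive_tool(
  targets=[
    {"xyz": [-0.63, -0.48, 0], "twist": 0, "grip": 1},
    {"xyz": [-1.16, -1.08, 0], "twist": 0, "grip": 1},
    {"xyz": [-1.54, -1.77, 0], "twist": 0, "grip": 1},
    {"xyz": [-1.77, -2.53, 0], "twist": 0, "grip": 1},
    {"xyz": [-1.84, -3.25, 0], "twist": 0, "grip": 1},
  ],
)

```text
clock: 50.38
tool_pos: [0.5325, -0.1427, 0.1199]
orientation: [[0.001, 1.0, 0.002], [1.0, -0.001, 0.0], [0.0, 0.002, -1.0]]
wrist_force: [1.6, 5.9, 6.2]
grip_width: 0.0169
```

drive_tool(
  targets=[
    {"xyz": [0, 0, 0], "twist": 0, "grip": 1},
    {"xyz": [0, 0, 0], "twist": 0, "grip": 1},
  ],
)

```text
clock: 50.62
tool_pos: [0.5326, -0.1436, 0.1199]
orientation: [[0.002, 1.0, 0.002], [1.0, -0.002, -0.001], [-0.001, 0.002, -1.0]]
wrist_force: [-2.0, 1.8, 6.0]
grip_width: 0.0168
```

```bash
python3 look.py w34 .086
```

```text
[ 532.6 -143.6  120. ] 50.675 toolx 89.9 grip 16.6 F [-0.3  1.8  6.6] j [ -27.   17.  102.   -0.   62. -117.]
1618 [713.  21.] w [421.3 -59.6] [422.  -58.4] edges 31.9 89.8 11.6
781 [406. 495.] w [ 578.5 -143.4] [ 577.5 -144. ] edges 21.8 91.9 19.7
2432 [758. 533.] w [596.5  -7.7] [599.5  -8.2] edges 32.6 89.9 47.3
```

View pics/w34.png

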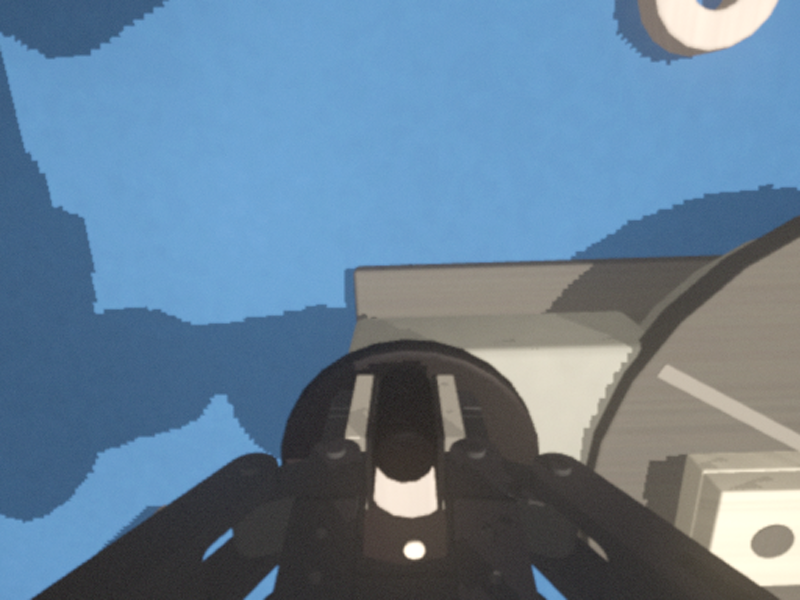

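drive_tool(
  targets=[
    {"xyz": [0, 0.2, 0], "twist": 0, "grip": 1},
    {"xyz": [0, 0.2, 0], "twist": 0, "grip": 1},
    {"xyz": [0, 0.2, 0], "twist": 0, "grip": 4},
    {"xyz": [0, 0.2, 0], "twist": 0, "grip": 5},
    {"xyz": [0, 0.2, 4], "twist": 0, "grip": 6},
  ],
)

```text
clock: 51.3
tool_pos: [0.5292, -0.1395, 0.1554]
orientation: [[0.002, 1.0, -0.007], [1.0, -0.002, 0.004], [0.004, -0.007, -1.0]]
wrist_force: [-0.2, -0.8, 0.3]
grip_width: 0.0602
```

drive_tool(
  targets=[
    {"xyz": [0, 4, 6], "twist": 0, "grip": 8.5},
    {"xyz": [-1, 10, 12], "twist": 0, "grip": 8.5},
    {"xyz": [-2, 16, 14], "twist": 0, "grip": 8.5},
    {"xyz": [-3, 22, 14], "twist": 0, "grip": 8.5},
    {"xyz": [-3, 27, 14], "twist": 0, "grip": 8.5},
  ],
)

```text
clock: 51.92
tool_pos: [0.5022, 0.1166, 0.2988]
orientation: [[0.002, 1.0, 0.002], [1.0, -0.002, 0.0], [0.0, 0.002, -1.0]]
wrist_force: [0.2, 0.5, 0.3]
grip_width: 0.0851
```

drive_tool(
  targets=[
    {"xyz": [0, 0, 0], "twist": 0, "grip": 8.5},
    {"xyz": [0, 0, 0], "twist": 0, "grip": 8.5},
  ],
)

```text
clock: 52.18
tool_pos: [0.5023, 0.1148, 0.2973]
orientation: [[0.0, 1.0, -0.001], [1.0, -0.0, -0.001], [-0.001, -0.001, -1.0]]
wrist_force: [0.6, 0.5, 0.0]
grip_width: 0.0848
```

```bash
python3 look.py w35 .089;python3 ang.py s35
```

```text
[502.5 114.  297.2] 52.225 toolx 89.9 grip 85.1 F [-0.3  0.   0.1] j [ -0.   1.  98.  -0.  82. -90.]
1117 [224.  94.] w [396.4   4.2] [397.    4.2] edges 38.4 89.9 40.0
1800 [378. 306.] w [533.9  95.7] [535.   96.5] edges 39.3 152.4 63.0
988 [245. 380.] w [591.4  -3.4] [595.6  -4.2] edges 48.8 89.9 44.2
514 [431. 367.] w [581.  133.8] [581.1 133.9] edges 63.8 91.6 11.5
1108 [386. 440.] w [643.1  99.9] [643.7 100. ] edges 47.3 90.0 46.4
672 [333. 513.] w [712.8  56. ] [716.3  53.6] edges 116.2 92.8 22.4
```

View pics/w35.png

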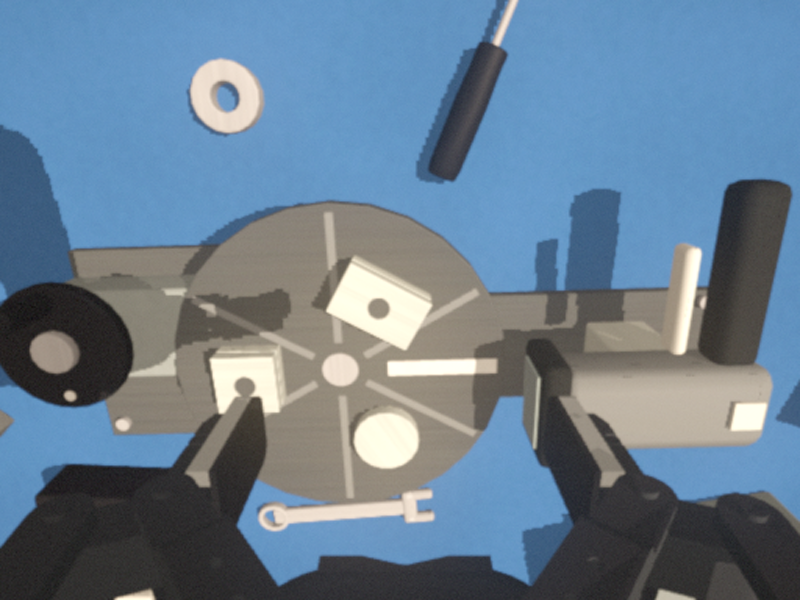

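View pics/s35.png

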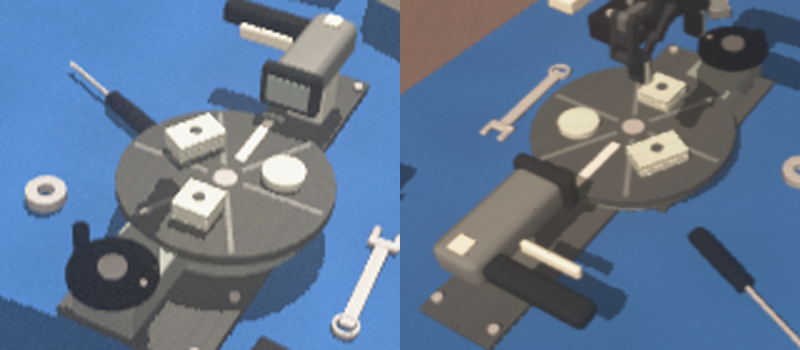

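```bash
python3 - <<'E'
from h import *
import pickle
f=pickle.load(open("w35.pkl","rb"));k=1/1.5625
for a,b,z in [((390,362),(494,360),.065),((390,375),(494,373),.065),((358,259),(428,292),.089),((330,312),(406,347),.089),((214,358),(278,357),.089),((85,249),(200,246),.01),((495,294),(655,290),.01)]: print(edgefit(f,np.array(a)*k,np.array(b)*k,z=z,half=4))
E
```

```text
(np.float64(91.3), 0.34, 40, array([587., 103.]), array([585.2, 184.2]))
(np.float64(91.95), 0.3, 40, array([600.6, 102.9]), array([597.9, 184.9]))
(np.float64(61.55), 0.3, 40, array([498.8,  83.5]), array([524.3, 130.4]))
(np.float64(61.72), 0.21, 40, array([539. ,  61.6]), array([567.5, 114.4]))
(np.float64(89.63), 0.22, 39, array([572.8, -24. ]), array([573.1,  22.5]))
(np.float64(91.3), 0.31, 40, array([ 508.6, -153.1]), array([506.4, -56.5]))
(np.float64(91.97), 0.32, 33, array([548.6, 192.4]), array([543.9, 329.5]))
```

drive_tool(
  targets=[
    {"xyz": [-2, -5, -2], "twist": 0, "grip": 8.5},
    {"xyz": [-5, -9, -4], "twist": 0, "grip": 8.5},
    {"xyz": [-5, -9, -4], "twist": 0, "grip": 8.5},
    {"xyz": [-5, -9, -4], "twist": 0, "grip": 8.5},
  ],
)

```text
clock: 52.82
tool_pos: [0.4532, 0.0238, 0.2582]
orientation: [[0.004, 1.0, 0.001], [1.0, -0.004, 0.0], [0.0, 0.001, -1.0]]
wrist_force: [0.3, 0.2, 0.2]
grip_width: 0.0845
```

```bash
python3 look.py w36 .089; python3 - <<'E'
import cv2
a=cv2.imread("pics/w36.png"); cv2.imwrite("pics/w36z.png",cv2.resize(a[270:520,330:670],(790,580),interpolation=cv2.INTER_CUBIC))
E
```

```text
[453.5  24.3 258.5] 52.875 toolx 89.8 grip 85.0 F [-0.5  0.9 -0.1] j [ -12.   -6.  109.    0.   77. -102.]
1316 [342. 165.] w [387.4 -11.2] [388.  -11.5] edges 38.7 89.7 39.1
1743 [510. 394.] w [533.   92.9] [535.5  96.3] edges 39.9 157.6 65.9
1321 [366. 474.] w [595.4  -3.9] [596.3  -4.3] edges 45.7 92.4 45.5
1171 [506. 525.] w [640.2  96.5] [641.   96.7] edges 46.7 89.7 48.4
```

View pics/w36.png

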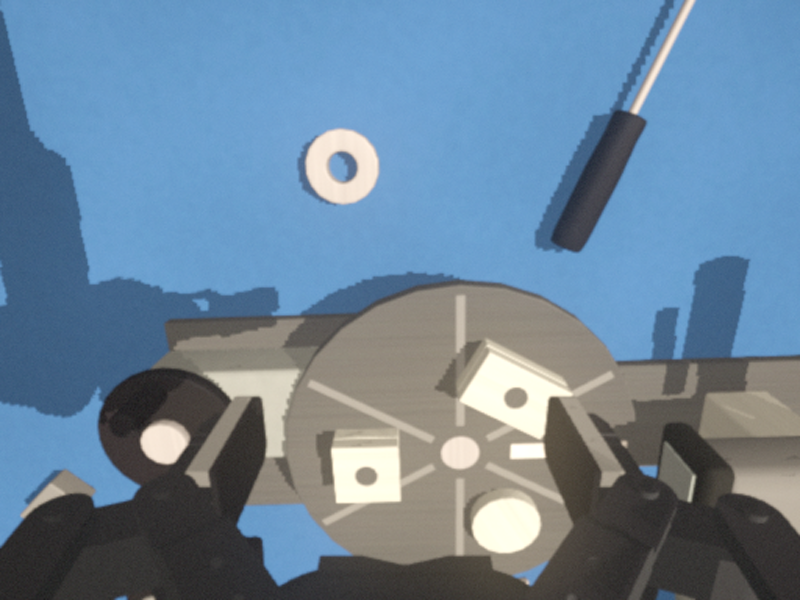

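View pics/w36z.png

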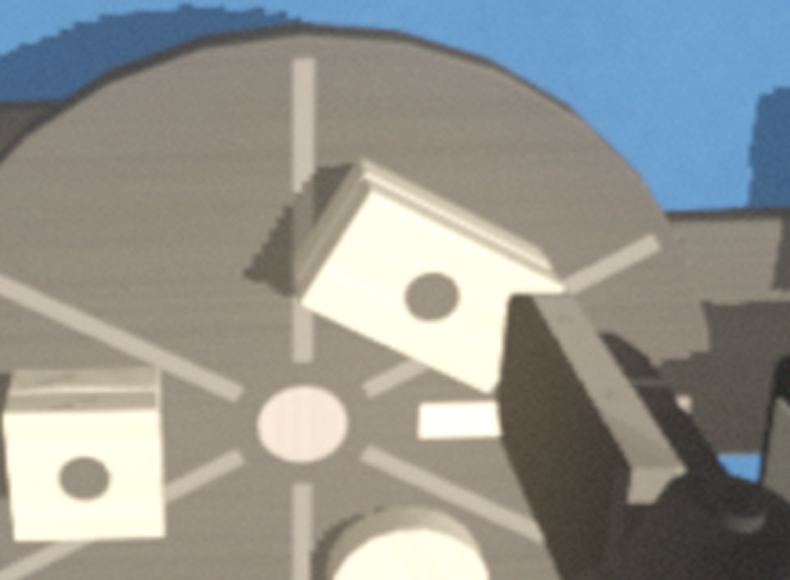

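```bash
python3 - <<'E'
from h import *
f=snap("scene"); save(f,"final")
print(bot.hand_in())
E
```

```text
the job is handed in; nothing more can be done
None
```

View pics/final.png

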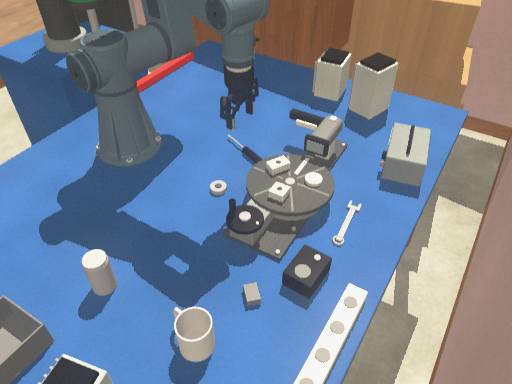

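The job is done and handed in at about 53 s of the 210 s allowed. Only the square and oblong covers were on the bench; no camera showed a round one, so I left it out.

- **Covers:** I set both on their pads, then squeezed each cover and its pad together in two directions to make them flush. The last close view shows both flush and square. One edge fit on the square read about 2° off, but a closer view put it within about 0.7°.
- **Scanning:** I brought the square to the scanner, then the oblong, each within about 1 mm of the spot. With the table still, I squeezed the trigger and let it go. Raising the grip from 40 to 60 N on the square closed it only 0.6 mm more, so I take the trigger to have been at its stop. The oblong squeeze looked the same. After the square, a close view showed the trigger back at rest; after the oblong, only the wider camera views did.
- **Parking:** The white line reads about 91.6° against the unit's y at 91.85° (world angles), so it is within about 0.3°.
- **End state:** The gripper is open and clear of everything. The other items look undisturbed in the final picture, but I did not measure them again.

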